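# Pack down a kitchenware lot for the racking

### The job

Pack the kitchenware lot down in this order: stand the smallest upside-down tumbler on the middle of the round cork mat, put the medium tumbler over it and then the largest over both, all still mouth down and resting on the mat; after that lay the longer white food box lengthwise in the shallow cardboard tray and put the shorter box on the middle of its lid, lying the same way. Set each piece down rather than dropping it, do not tip a tumbler over, and leave the tape roll, the mug and the black power adapter where they are.

Things in the scene. Friction and masses are not known exactly. Their poses are not given: they have to be found in the camera images.
- tumbler_small: tapered plain blue plastic tumbler standing upside down (mouth on the table, closed narrow end up), the smallest of three. 50 mm tall, outside diameter 28 mm at the closed top and 36 mm at the mouth below; wall and closed end 4 mm thick. Loose, 40 to 65 g. Origin: centre of the mouth plane, i.e. of its underside as it stands; z up through the closed end. Yaw has no meaning.
- tumbler_medium: tapered plain blue plastic tumbler standing upside down (mouth on the table, closed narrow end up), the medium one of three. 65 mm tall, outside diameter 42 mm at the closed top and 54 mm at the mouth below; wall and closed end 4 mm thick. Loose, 70 to 120 g. Origin: centre of the mouth plane, i.e. of its underside as it stands; z up through the closed end. Yaw has no meaning. Inside it is 61 mm deep and 34 mm (at the closed end) to 46 mm (at the mouth) wide.
- tumbler_large: tapered plain blue plastic tumbler standing upside down (mouth on the table, closed narrow end up), the largest of three. 78 mm tall, outside diameter 56 mm at the closed top and 70 mm at the mouth below; wall and closed end 4 mm thick. Loose, 110 to 185 g. Origin: centre of the mouth plane, i.e. of its underside as it stands; z up through the closed end. Yaw has no meaning. Inside it is 74 mm deep and 48 mm (at the closed end) to 62 mm (at the mouth) wide.
- box_long: plain white plastic food box with closed flat lid (lid is part of it), the longer of two: 90 mm (own x) by 64 mm (own y) by 50 mm tall, vertical sides. Loose, 140 to 240 g. Origin: centre of the underside; x along the long side, z up.
- box_short: plain white plastic food box with closed flat lid (lid is part of it), the shorter of two: 62 mm (own x) by 46 mm (own y) by 50 mm tall, vertical sides. Loose, 80 to 130 g. Origin: centre of the underside; x along the long side, z up.
- mat: round cork mat, 120 mm across and 4 mm thick, fixed to the table. The tumblers are nested here. Origin: centre of its underside on the table; its top is 4 mm higher.
- tray: shallow rectangular cardboard tray, fixed to the table: outside 140 mm (own x) by 110 mm (own y), walls 4 mm thick and only 12 mm high, floor 4 mm thick (inside 132 by 102 mm). The boxes are stacked here. Origin: centre of its underside on the table; x along its long side.
- tape_roll: roll of brown packing tape lying flat, 90 mm across, 48 mm high, hole 70 mm. Loose bystander, not to be moved. Origin: centre of its underside.
- mug: white ceramic mug standing upright, 72 mm across, 70 mm high, handle towards its own +y (reaching 65 mm from its axis). Loose bystander, not to be moved. Origin: centre of its underside.
- adapter: black plastic power adapter block lying flat, 85 mm (own x) by 50 mm by 32 mm high, with a short round stub at +x. Loose bystander, not to be moved. Origin: centre of its underside.
Not all that is in view belongs to the job. Leave any red look-alike of the tumbler_small alone. Leave any green look-alike of the tumbler_large alone.

How it is judged:
On the way, in this order (a step that is already met when the one before it is completed fails the run):
1. the smallest tumbler stands released, mouth down, on the mat (horizontal distance between tumbler_small and mat below 0.025 m and z of tumbler_small in the frame of mat between 0.001 and 0.009 m and angle between tumbler_small's own z axis and vertical below 0.12 rad and linear speed of tumbler_small below 0.03 m/s and contact force between the fingers and tumbler_small below 0.1 N), for 0.2 s.
2. the medium tumbler stands released over the smallest, its mouth on the mat (all of step 1 and horizontal distance between tumbler_medium and mat below 0.025 m and z of tumbler_medium in the frame of mat between 0.001 and 0.009 m and angle between tumbler_medium's own z axis and vertical below 0.12 rad and linear speed of tumbler_medium below 0.03 m/s and contact force between the fingers and tumbler_medium below 0.1 N and horizontal distance between tumbler_medium and tumbler_small below 0.012 m), for 0.2 s.
3. the largest tumbler stands released over both, its mouth on the mat (all of step 2 and horizontal distance between tumbler_large and mat below 0.025 m and z of tumbler_large in the frame of mat between 0.001 and 0.009 m and angle between tumbler_large's own z axis and vertical below 0.12 rad and linear speed of tumbler_large below 0.03 m/s and contact force between the fingers and tumbler_large below 0.1 N and horizontal distance between tumbler_large and tumbler_medium below 0.012 m), for 0.2 s.
4. the longer box lies released, lengthwise, on the tray's floor (x of box_long in the frame of tray between -0.022 and 0.022 m and y of box_long in the frame of tray between -0.022 and 0.022 m and z of box_long in the frame of tray between 0.001 and 0.009 m and angle between the x axis of box_long and the x axis of tray, either way round below 0.35 rad and angle between box_long's own z axis and vertical below 0.12 rad and linear speed of box_long below 0.03 m/s and contact force between the fingers and box_long below 0.1 N), for 0.2 s.
5. the shorter box lies released on the longer one's lid, the same way round (all of step 4 and x of box_short in the frame of box_long between -0.015 and 0.015 m and y of box_short in the frame of box_long between -0.015 and 0.015 m and z of box_short in the frame of box_long between 0.046 and 0.055 m and angle between the x axis of box_short and the x axis of box_long, either way round below 0.35 rad and angle between box_short's own z axis and vertical below 0.12 rad and linear speed of box_short below 0.03 m/s and contact force between the fingers and box_short below 0.1 N), for 0.2 s.
At the end, for the whole second after the job is handed in: Tumblers nested mouth down on the mat: within 25 mm of its centre and 12 mm of each other, rims on it, upright. Long box on the tray floor (22 mm from centre, 20 degrees from lengthwise), short box on its lid (15 mm from the middle, 20 degrees). All released, at rest (all of step 3 and all of step 5); the robot touches nothing.
It fails at once if a bystander (tape roll, mug or power adapter) was shifted by more than 30 mm (distance of any of tape_roll, mug, adapter from where it was at the start of the episode above 0.03 m).
It fails at once if a tumbler was tipped over (more than 40 degrees) (angle between any of tumbler_small, tumbler_medium, tumbler_large's own z axis and vertical above 0.7 rad).
It fails at once if a piece was dropped (moving at over 0.7 m/s while not held, a fall of some 25 mm) ((linear speed of tumbler_small above 0.7 m/s and contact force between the fingers and tumbler_small below 0.05 N) or (linear speed of tumbler_medium above 0.7 m/s and contact force between the fingers and tumbler_medium below 0.05 N) or (linear speed of tumbler_large above 0.7 m/s and contact force between the fingers and tumbler_large below 0.05 N) or (linear speed of box_long above 0.7 m/s and contact force between the fingers and box_long below 0.05 N) or (linear speed of box_short above 0.7 m/s and contact force between the fingers and box_short below 0.05 N)).
It also fails if it takes over 136 s, if anything falls off the work surface, if the arm or the gripper's body presses on something with over 40 N, if the wrist force passes 120 N, or if a joint passes its speed limit or range.

### The arm

A 6-joint arm with a two-finger parallel gripper is mounted at the origin on the work surface. World frame = base frame: x ahead of the robot, y to its left, z up, the work surface at z = 0. Lengths are in m, angles in rad, forces in N, time in s.
With the tool pointing down it reaches from about 0.375 to 0.9 m from the base axis. Payload 3.1 kg.
Tool frame: the origin (TCP) lies on the centre line of the jaws, within the pads' length; the fingertips stand 25 mm ahead of it and the grasp point (between the pads) lies 6 mm ahead of it; x points along the fingers, y is the direction in which the jaws open and shut, and the axes are right-handed (so a half turn about x gives the same grasp; the last joint's range is limited). The gripper opens to 87 mm and grips with 3 to 60 N. Pads are 19 mm wide; open, the fingers measure 117 mm over their backs; the gripper's body (75 mm by 190 mm) begins 51 mm behind the grasp point.
Start: joints at [-1.391, 0.527, 1.433, -0, 1.181, -0.178], TCP at [0.219, -0.585, 0.248] pointing down, gripper open.
Joint ranges: [-3.08, 3.08], [-0.75, 2.2], [0.22, 2.44], [-1.43, 4.57], [0, 2.65], [-2.85, 2.85]. Speed limits (rad/s): [2.79, 2.79, 3.14, 3.14, 3.14, 3.14].

### API

Orientations are given as a unit quaternion [x, y, z, w].
In Python, from rig import robot gives the robot as it stands. The module is installed in compiled form; this text tells all that it offers.
- The arm moves only by the tool move_arm, never from a script. Its argument "commands" is a list of rows, each a list of 5 numbers: the gripper's target within -1 to 1 (shut at 1, half-way at 0, fully open at -1), then the shift along the tool's x, y, z in mm, then the turn about the tool's x in degrees. A call has 1 to 8 rows; each row is the pose to reach, as a shift and turn from the pose commanded when the call began, along the tool's axes at that moment; what a row does not reach only later rows make up. A row lasts 1/12 s, in which the tool goes at most 41.7 mm and 7.16 degrees, less where a joint would pass 70% of its speed; a pose out of reach is approached as far as the arm can. A call with a gripper value outside its range is refused whole. The fingers move at their own pace and stop on an object; "newtons" is the grip in N (left out, the last holds). Time passes only in rows, so rows that repeat a pose let the fingers close. It gives the time, the measured TCP pose, the force and the opening at its end, in the units of the state.
- robot.get_obs(): the state, without advancing time (a new reading comes with each control period).
- robot.camera(name): name is "scene" or "top"; returns a dict with "image" (480x640x3 uint8, red, green, blue), "fx", "fy", "cx", "cy" (pixels), "distortion" ([k1, k2, p1, p2, k3] as OpenCV has them; the pictures are not rectified), "xyz" and "rotation" of the camera in the world. Camera axes: x right, y down, z forward; pixel columns grow to the right and rows downward; lengths in m; the calibration is good to about 2 mm. A picture is of the moment at which its call begins. There is no depth.
- robot.hand_in(): hands the job in, once; it reports no verdict.
Trained networks look in a picture, given as the dict that the camera call returned (one of the last four; its "shot" number tells which), for a name from the list of things; names that differ only in an ending like _2 or _b are one class to them, and where a whole thing is asked for, a point or a joint stands for the part that bears it (a point fixed in the world has none). Each returns a list of dicts, best first, with "p" (0 to 1); they miss things now and then, are a little off and sometimes report something else, mostly with a low value. They report only what shows in the picture. A call takes as long as a camera call. They do not tell look-alikes from the thing itself.
- robot.regions_of(picture, name): "pixels" (480x640 bool, what is visible of it) and "bbox" ([left, top, right, bottom] in pixels, round what is visible of it).
The state is a dict: "time": time; "q": joint angles; "joint_velocities": joint speeds; "joint_torque": joint torques, N m; "position": TCP position; "tool_rot": TCP orientation; "ft_force": force on the tool from outside, world axes, zero at the start; "moment": the same for the moment, N m; "grip_width": finger opening in m.
Only numpy, scipy, OpenCV 4.12 (cv2) and the standard library are available. Lean on these libraries where they do the work, as an engineer would, in place of code of your own. Each camera call takes 0.05 s, during which the arm holds its last target.

## Working session

There is one attempt and no reset: what is moved stays moved. The work goes in short steps, Python scripts to look and compute and a tool call to move; the robot and the scene stay as the last step left them, time stands still between calls to the robot, and variables do not carry over. Pictures are saved under pics/ and viewed, and the job is handed in when it is done.

Besides the shell and the picture viewer there is one more tool, called after "Call:" by a JSON object that holds its "op" and its "data". move_arm: Moves the arm, as the interface text tells. Its arguments: {"type":"object","properties":{"commands":{"type":"array","items":{"type":"array","items":{"type":"number"}}},"newtons":{"type":"number"}},"required":["commands"]}

```bash
mkdir -p pics
python3 - <<'E'
from rig import robot
import cv2,numpy as np
o=robot.get_obs()
print(o['time'],o['position'],o['tool_rot'],o['grip_width'],o['ft_force'])
for n in ('scene','top'):
    c=robot.camera(n); cv2.imwrite(f'pics/{n}0.png',c['image'][:,:,::-1])
    print(n,c['fx'],c['fy'],c['cx'],c['cy'],c['distortion'],c['xyz'],c['rotation'],c['shot'])
E
```

```text
0.0 [ 0.2187441  -0.58471041  0.24656494] [-0.69581526 -0.12660541  0.695832   -0.12502009] 0.0871742915179296 [-0.33093433  0.92317939  0.20956366]
scene 548.2710888676121 548.2710888676121 323.42280263656505 248.6285689379035 [0.0002686 0.        0.        0.        0.       ] [1.1923466  0.00865821 0.86724958] [ 0.64509703  0.69006278 -0.24452207 -0.21879704] 1
top 535.8735659341688 535.8735659341688 319.47360615518573 247.28964042130423 [0.04381947 0.         0.         0.         0.        ] [ 0.37285877 -0.05380969  1.20449043] [-0.69773766  0.71322647 -0.04986153  0.044542  ] 2
```

View pics/scene0.png

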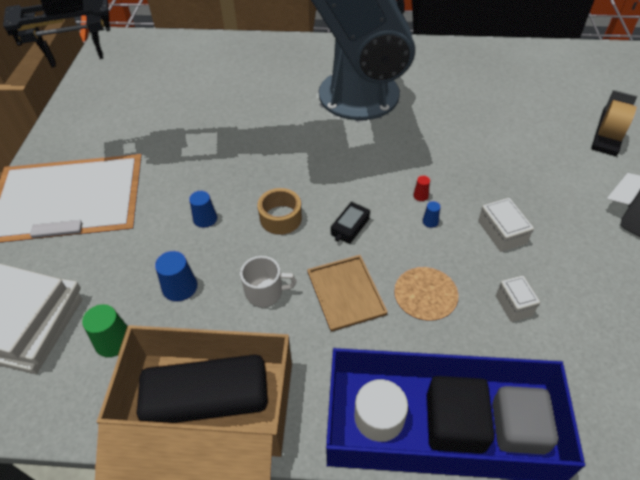

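View pics/top0.png

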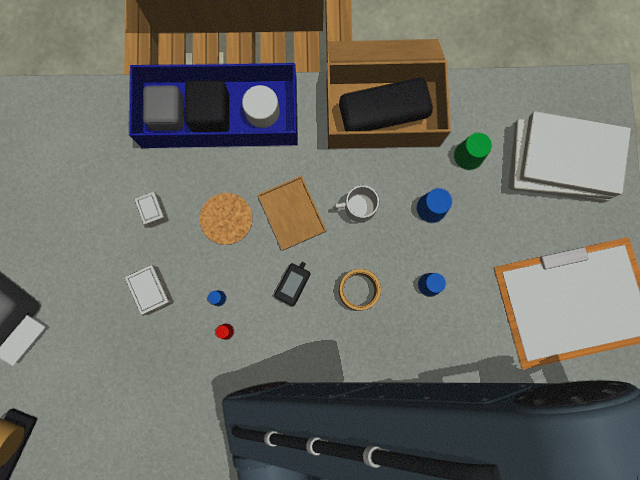

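Top view, with +x up and +y left. Candidates by pixel:
- **Small tumbler:** blue (216,298), or the red look-alike (224,331).
- **Medium tumbler:** blue (432,284).
- **Large tumbler:** blue (436,205), or the green look-alike (472,150).
- **Long box:** (148,290).
- **Short box:** (149,208). The white pot (260,105), the paper stack and the card at far left are not boxes.

I choose the blue tumblers, told apart by size, and the two free-standing white boxes.

```bash
cat > h.py <<'E'
from rig import robot
import cv2,numpy as np
from scipy.spatial.transform import Rotation as R
from scipy.optimize import minimize
def circ(r,z,n=48):
    a=np.linspace(0,2*np.pi,n,endpoint=False);return np.c_[r*np.cos(a),r*np.sin(a),0*a+z]
def box(a,b,h): return np.array([[x*a/2,y*b/2,z] for x in(-1,1) for y in(-1,1) for z in(0,h)])
M={'tumbler_small':np.r_[circ(.018,0),circ(.014,.05)],'tumbler_medium':np.r_[circ(.027,0),circ(.021,.065)],
'tumbler_large':np.r_[circ(.035,0),circ(.028,.078)],'box_long':box(.09,.064,.05),'box_short':box(.062,.046,.05),
'mat':np.r_[circ(.06,0),circ(.06,.004)],'tray':box(.14,.11,.012),'tape_roll':np.r_[circ(.045,0),circ(.045,.048)],
'adapter':box(.085,.05,.032)}
def proj(c,P):
    Rm=R.from_quat(c['rotation']).as_matrix() if np.size(c['rotation'])==4 else np.array(c['rotation'])
    r=Rm.T; t=-r@np.array(c['xyz'])
    K=np.array([[c['fx'],0,c['cx']],[0,c['fy'],c['cy']],[0,0,1]])
    return cv2.projectPoints(np.asarray(P,float),cv2.Rodrigues(r)[0],t,K,np.array(c['distortion']))[0][:,0]
def back(c,uv,z):
    K=np.array([[c['fx'],0,c['cx']],[0,c['fy'],c['cy']],[0,0,1]])
    n=cv2.undistortPoints(np.array([[uv]],float),K,np.array(c['distortion']))[0,0]
    d=R.from_quat(c['rotation']).apply([n[0],n[1],1]);o=np.array(c['xyz'])
    return o+d*(z-o[2])/d[2]
def place(name,p,z=0):
    c,s=np.cos(p[2]),np.sin(p[2]);m=M[name]
    return np.c_[p[0]+c*m[:,0]-s*m[:,1],p[1]+s*m[:,0]+c*m[:,1],m[:,2]+z]
def hull_mask(c,P):
    S=8;h=cv2.convexHull(proj(c,P).astype(np.float32))
    im=np.zeros((480,640),np.uint8);cv2.fillPoly(im,[np.round(h*16).astype(np.int32)],255,lineType=cv2.LINE_AA,shift=4);return im/255.
def fit(name,obs,p0,z=0,yaw=False):
    # obs: list of (cam,mask)
    def cost(v):
        p=[v[0],v[1],v[2]/.1*1 if yaw else 0]; e=0
        for c,m in obs:
            g=hull_mask(c,place(name,p,z)); e+=1-np.minimum(g,m).sum()/np.maximum(g,m).sum()
        return e/len(obs)
    best=None
    for y in (np.arange(0,np.pi,np.pi/6) if yaw else [0]):
        x0=np.array([p0[0],p0[1],y*.1])
        s=np.array([x0,x0+[.01,0,0],x0+[0,.01,0],x0+[0,0,.02]]) if yaw else np.array([x0[:2],x0[:2]+[.01,0],x0[:2]+[0,.01]])
        r=minimize(cost,x0 if yaw else x0[:2],method='Nelder-Mead',options=dict(initial_simplex=s,xatol=1e-4,fatol=1e-5,maxiter=200))
        if best is None or r.fun<best.fun:best=r
    v=best.x
    return (v[0],v[1],(v[2]/.1) if yaw else 0),best.fun
E
cat > m1.py <<'E'
from h import *
cs=[robot.camera('top'),robot.camera('scene')]
px={'tumbler_small':(216,298),'tumbler_medium':(432,284),'tumbler_large':(436,205),'box_long':(148,290),'box_short':(149,208),'mat':(226,218),'tray':(291,213),'tape_roll':(360,290),'adapter':(292,284)}
o=robot.get_obs();print(R.from_quat(o['tool_rot']).as_matrix().round(3))
import pickle;res={}
for n,uv in px.items():
    p0=back(cs[0],uv,.02); per=[]
    for c in cs:
        rs=robot.regions_of(c,n)
        u=proj(c,[p0])[0]
        ok=[r for r in rs if r['bbox'][0]-6<=u[0]<=r['bbox'][2]+6 and r['bbox'][1]-6<=u[1]<=r['bbox'][3]+6]
        if ok: per.append((c,ok[0]['pixels'].astype(float)))
        print(n,len(rs),[(np.round(r['bbox']).tolist(),round(r['p'],2)) for r in rs])
    yw=n in('box_long','box_short','tray','adapter')
    for s in ([per[:1],per[1:],per] if len(per)==2 else [per]):
        p,e=fit(n,s,p0,yaw=yw);print('   ',np.round(p,4),round(e,3))
    res[n]=p
pickle.dump(res,open('res.pkl','wb'))
im=cs[0]['image'];cv2.imwrite('pics/crop.png',cv2.resize(im[170:350,110:480],(800,389),interpolation=cv2.INTER_CUBIC)[:,:,::-1])
E
python3 m1.py
```

```text
[[-0.     0.35  -0.937]
 [ 0.001 -0.937 -0.35 ]
 [-1.    -0.001 -0.   ]]
tumbler_small 2 [([209.0, 292.0, 228.0, 307.0], 0.66), ([214.0, 322.0, 235.0, 341.0], 0.62)]
tumbler_small 3 [([412.0, 172.0, 431.0, 202.0], 0.69), ([422.0, 199.0, 441.0, 228.0], 0.65), ([257.0, 190.0, 303.0, 233.0], 0.52)]
    [0.4253 0.1639 0.    ] 0.186
    [0.4252 0.1648 0.    ] 0.129
    [0.4253 0.1644 0.    ] 0.159
tumbler_medium 1 [([420.0, 273.0, 447.0, 297.0], 0.81)]
tumbler_medium 1 [([191.0, 190.0, 217.0, 226.0], 0.75)]
    [ 0.4447 -0.3088  0.    ] 0.147
    [ 0.4408 -0.3097  0.    ] 0.131
    [ 0.4448 -0.3083  0.    ] 0.143
tumbler_large 2 [([420.0, 187.0, 454.0, 221.0], 0.89), ([454.0, 129.0, 492.0, 170.0], 0.66)]
tumbler_large 2 [([158.0, 249.0, 198.0, 302.0], 0.98), ([84.0, 304.0, 130.0, 360.0], 0.56)]
    [ 0.6192 -0.3206  0.    ] 0.107
    [ 0.619  -0.3222  0.    ] 0.08
    [ 0.619  -0.3212  0.    ] 0.097
box_long 1 [([126.0, 267.0, 172.0, 311.0], 0.58)]
box_long 1 [([479.0, 199.0, 534.0, 250.0], 0.64)]
    [0.4459 0.3095 0.4671] 0.06
    [0.4426 0.3098 0.4054] 0.097
    [0.4456 0.3096 0.47  ] 
[... 550 characters left out ...]
3.0], 0.96), ([395.0, 266.0, 460.0, 318.0], 0.43)]
    [ 0.6156 -0.0036  3.5501] 0.049
    [ 0.6132 -0.0023  0.3995] 0.033
    [ 0.6137 -0.0022  0.4037] 0.044
tape_roll 3 [([339.0, 269.0, 383.0, 313.0], 0.66), ([198.0, 194.0, 252.0, 245.0], 0.25), ([276.0, 265.0, 309.0, 304.0], 0.24)]
tape_roll 1 [([256.0, 190.0, 302.0, 235.0], 0.94)]
    [ 0.436  -0.1495  0.    ] 0.561
    [ 0.4341 -0.1486  0.    ] 0.136
    [ 0.4357 -0.1485  0.    ] 0.351
adapter 1 [([275.0, 265.0, 308.0, 307.0], 0.97)]
adapter 2 [([331.0, 204.0, 371.0, 244.0], 0.72), ([156.0, 249.0, 200.0, 302.0], 0.17)]
    [ 0.4508 -0.003   2.6289] 0.115
    [ 0.4505 -0.002  -0.4083] 0.117
    [ 4.5070e-01 -2.0000e-03  2.6631e+00] 0.123
```

```bash
cat >> h.py <<'E'
def blue_mask(c,p,half=40):
    im=c['image'];h=cv2.cvtColor(im,cv2.COLOR_RGB2HSV)
    m=((h[...,0]>100)&(h[...,0]<125)&(h[...,1]>130)&(h[...,2]>40)).astype(np.uint8)
    u=proj(c,[[p[0],p[1],.03]])[0]
    n,l,st,ce=cv2.connectedComponentsWithStats(m)
    if n<2:return None
    d=[np.hypot(*(ce[i]-u)) if st[i,4]>40 else 1e9 for i in range(1,n)]
    i=int(np.argmin(d))+1
    return (l==i).astype(float)
def overlay(c,items,fn,crop=None,k=4):
    l,t,r,b=crop or (0,0,640,480)
    im=cv2.resize(c['image'][t:b,l:r,::-1].copy(),None,fx=k,fy=k,interpolation=cv2.INTER_CUBIC)
    for n,p,z in items:
        P=proj(c,place(n,p,z));h=cv2.convexHull(P.astype(np.float32))[:,0]
        cv2.polylines(im,[np.round((h-[l,t]+.5)*k).astype(np.int32)],True,(0,255,255),1)
    cv2.imwrite(fn,im)
E
python3 - <<'E'
from h import *
import pickle
res=pickle.load(open('res.pkl','rb'))
cs=[robot.camera('top'),robot.camera('scene')]
for n in('tumbler_small','tumbler_medium','tumbler_large'):
    obs=[(c,blue_mask(c,res[n])) for c in cs]
    for s in(obs[:1],obs[1:],obs):
        p,e=fit(n,s,res[n]);print(n,np.round(p,4),round(e,3))
    res[n]=p
pickle.dump(res,open('res.pkl','wb'))
it=[(n,p,0) for n,p in res.items()]
overlay(cs[0],it,'pics/ov_a.png',(110,180,310,330))
overlay(cs[1],it,'pics/ov_b.png',(380,180,560,330))
overlay(cs[0],it,'pics/ov_c.png',(330,170,480,310))
E
```

```text
tumbler_small [0.4253 0.1646 0.    ] 0.225
tumbler_small [0.425  0.1646 0.    ] 0.319
tumbler_small [0.4252 0.1646 0.    ] 0.273
tumbler_medium [ 0.4451 -0.3085  0.    ] 0.166
tumbler_medium [ 0.4436 -0.3099  0.    ] 0.225
tumbler_medium [ 0.445  -0.3089  0.    ] 0.198
tumbler_large [ 0.619  -0.3215  0.    ] 0.142
tumbler_large [ 0.6189 -0.3211  0.    ] 0.162
tumbler_large [ 0.619  -0.3215  0.    ] 0.153
```

View pics/ov_a.png

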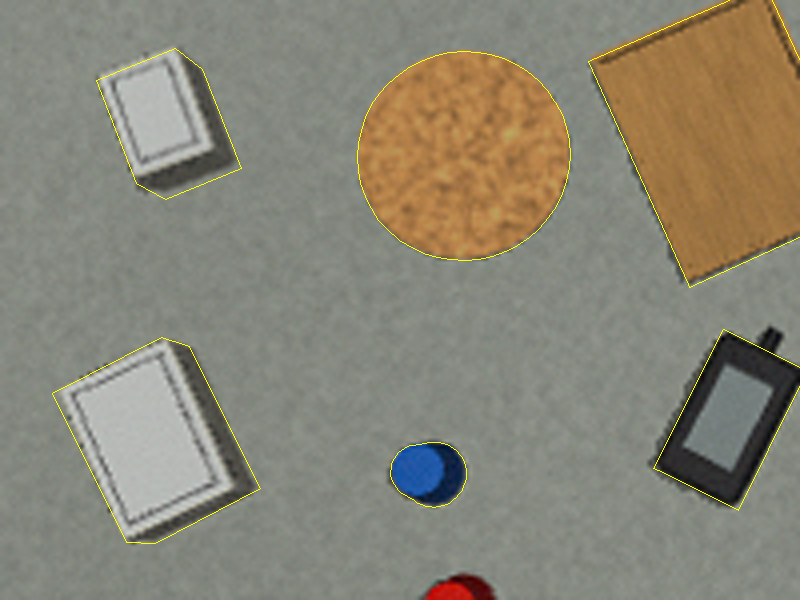

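View pics/ov_b.png

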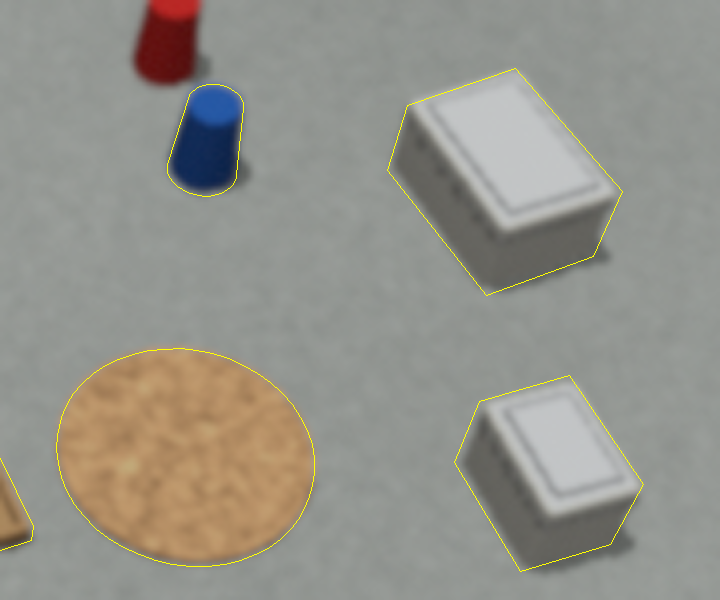

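View pics/ov_c.png

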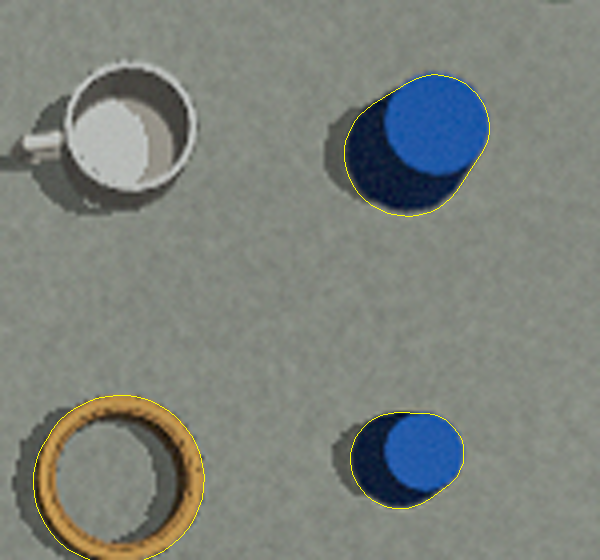

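Overlays fit well: small (430,472), mat (464,155) and boxes in crop a, medium and large in crop c. The present tool yaw suits every grasp. I'll move by a waypoint to the small tumbler.

```bash
cat > go.py <<'E'
import sys
from h import *
a=[float(v) for v in sys.argv[1:]]
o=robot.get_obs();Rm=R.from_quat(o['tool_rot']).as_matrix();p=np.array(o['position'])
d=Rm.T@(np.array(a[:3])-p)*1000
y=np.arctan2(Rm[1,1],Rm[0,1])
print('t',round(o['time'],2),'pos',p.round(4),'yawY',y.round(3),'w',round(o['grip_width'],4),'F',np.round(o['ft_force'],1),'q',np.round(o['q'],2))
print('shift',d.round(1),'rows',round(np.linalg.norm(d)/41.7,1))
if len(a)>3: print('turn',np.degrees(((y-a[3])+np.pi/2)%np.pi-np.pi/2).round(1))
E
python3 go.py .45 -.2 .25 -1.213; python3 go.py .425 .165 .15 -1.17
```

```text
t 1.2 pos [ 0.2189 -0.5854  0.2476] yawY -1.213 w 0.0871 F [-0.4 -0.9  0.7] q [-1.39  0.53  1.43  0.    1.18 -0.18]
shift [  -2.4 -280.  -351.4] rows 10.8
turn 0.0
t 1.2 pos [ 0.2189 -0.5854  0.2476] yawY -1.213 w 0.0871 F [-0.4 -0.9  0.7] q [-1.39  0.53  1.43  0.    1.18 -0.18]
shift [  97.6 -630.7 -455.8] rows 18.8
turn -2.5
```

Call:
{"op": "move_arm", "data": {"commands": [[-1, 0, -280, -351, -2.5], [-1, 0, -280, -351, -2.5], [-1, 0, -280, -351, -2.5], [-1, 0, -280, -351, -2.5], [-1, 0, -280, -351, -2.5], [-1, 0, -280, -351, -2.5], [-1, 0, -280, -351, -2.5], [-1, 0, -280, -351, -2.5]], "newtons": 15}}

```text
time: 1.87
position: [0.3909, -0.2978, 0.2478]
tool_rot: [0.693, 0.141, -0.693, 0.141]
ft_force: [-0.2, -0.9, -0.6]
grip_width: 0.0871
```

```bash
python3 go.py .4252 .1646 .15 -1.17
```

```text
t 1.87 pos [ 0.3909 -0.2978  0.2478] yawY -1.17 w 0.0871 F [-0.2 -0.9 -0.6] q [-0.88  0.35  1.76  0.    1.03  0.29]
shift [  97.6 -412.4 -212. ] rows 11.4
turn 0.0
```

Call:
{"op": "move_arm", "data": {"commands": [[-1, 0, -412, -212, 0], [-1, 0, -412, -212, 0], [-1, 0, -412, -212, 0], [-1, 0, -412, -212, 0], [-1, 0, -412, -212, 0], [-1, 0, -412, -212, 0], [-1, 0, -412, -212, 0], [-1, 0, -412, -212, 0]]}}

```text
time: 2.53
position: [0.4147, 0.0349, 0.2479]
tool_rot: [0.693, 0.141, -0.693, 0.141]
ft_force: [1.7, 0.2, 0.4]
grip_width: 0.0871
```

```bash
python3 go.py .4252 .1646 .15 -1.17
```

```text
t 2.53 pos [0.4147 0.0349 0.2479] yawY -1.17 w 0.0871 F [1.7 0.2 0.4] q [-0.19  0.25  1.93  0.    0.97  0.98]
shift [  97.9 -115.4  -60.2] rows 3.9
turn 0.0
```

Call:
{"op": "move_arm", "data": {"commands": [[-1, 0, -115, -60, 0], [-1, 0, -115, -60, 0], [-1, 0, -115, -60, 0], [-1, 0, -115, -60, 0], [-1, 98, -115, -60, 0], [-1, 98, -115, -60, 0], [-1, 98, -115, -60, 0], [-1, 98, -115, -60, 0]]}}

```text
time: 3.2
position: [0.4224, 0.1617, 0.1465]
tool_rot: [-0.69, -0.141, 0.696, -0.141]
ft_force: [-0.3, -0.1, -1.5]
grip_width: 0.0868
```

```bash
python3 go.py .4252 .1646 .037 -1.17
python3 - <<'E'
from h import *
for n in('top','scene'):
    c=robot.camera(n);u=proj(c,[[.4252,.1646,.03]])[0].astype(int)
    im=c['image'][max(0,u[1]-60):u[1]+60,u[0]-80:u[0]+80,::-1];cv2.imwrite(f'pics/pre_{n}.png',cv2.resize(im,None,fx=3,fy=3))
E
```

```text
t 3.2 pos [0.4224 0.1617 0.1465] yawY -1.169 w 0.0868 F [-0.3 -0.1 -1.5] q [ 0.12  0.48  1.95 -0.    0.73  1.29]
shift [109.5  -1.4  -4.6] rows 2.6
turn 0.0
```

View pics/pre_scene.png

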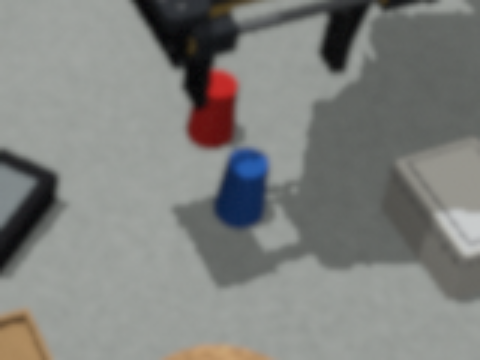

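Blue small tumbler is at crop (243,188) between the descending fingers. The red one is behind it and clear. Now I descend.

Call:
{"op": "move_arm", "data": {"commands": [[-1, 50, -1, -4, 0], [-1, 50, -1, -4, 0], [-1, 50, -1, -4, 0], [-1, 50, -1, -4, 0]]}}

```text
time: 3.63
position: [0.4287, 0.1646, 0.1006]
tool_rot: [0.693, 0.141, -0.693, 0.141]
ft_force: [0.4, 0.7, 0.5]
grip_width: 0.0868
```

```bash
python3 go.py .4252 .1646 .037 -1.17;python3 go.py .4252 .1646 .037 -1.17
```

```text
t 3.63 pos [0.4287 0.1646 0.1006] yawY -1.17 w 0.0868 F [0.4 0.7 0.5] q [ 0.12  0.57  1.97 -0.    0.6   1.29]
shift [63.6 -1.4  3.3] rows 1.5
turn 0.0
t 3.63 pos [0.4287 0.1646 0.1006] yawY -1.17 w 0.0868 F [0.4 0.7 0.5] q [ 0.12  0.57  1.97 -0.    0.6   1.29]
shift [63.6 -1.4  3.3] rows 1.5
turn 0.0
```

Call:
{"op": "move_arm", "data": {"commands": [[-1, 30, -1, 3, 0], [-1, 63, -1, 3, 0], [-1, 63, -1, 3, 0], [-1, 63, -1, 3, 0], [1, 63, -1, 3, 0], [1, 63, -1, 3, 0], [1, 63, -1, 3, 0], [1, 63, -1, 3, 0]], "newtons": 15}}

```text
time: 4.3
position: [0.4263, 0.1647, 0.0384]
tool_rot: [0.694, 0.141, -0.692, 0.141]
ft_force: [-0.1, 0.0, -0.1]
grip_width: 0.0676
```

Call:
{"op": "move_arm", "data": {"commands": [[1, 0, 0, 0, 0], [1, 0, 0, 0, 0], [1, 0, 0, 0, 0], [1, 0, 0, 0, 0]]}}

```text
time: 4.63
position: [0.4252, 0.1645, 0.0367]
tool_rot: [0.693, 0.141, -0.693, 0.141]
ft_force: [0.3, 0.5, -0.3]
grip_width: 0.0416
```

```bash
python3 go.py .6058 .1478 .1
```

```text
t 4.63 pos [0.4252 0.1645 0.0367] yawY -1.169 w 0.0416 F [ 0.3  0.5 -0.3] q [0.12 0.71 2.   0.   0.43 1.29]
shift [ -63.3   86.  -159.7] rows 4.6
```

Call:
{"op": "move_arm", "data": {"commands": [[1, 0, 0, 0, 0], [1, 0, 0, 0, 0], [1, 0, 0, 0, 0], [1, 0, 0, 0, 0], [1, -20, 0, 0, 0], [1, -50, 0, 0, 0], [1, -60, 0, 0, 0], [1, -60, 0, 0, 0]]}}

```text
time: 5.3
position: [0.4265, 0.1648, 0.0985]
tool_rot: [0.695, 0.141, -0.691, 0.141]
ft_force: [0.4, 0.1, -0.5]
grip_width: 0.0333
```

```bash
python3 go.py .6058 .1478 .1
python3 - <<'E'
from h import *
for n in('top','scene'):
    c=robot.camera(n);u=proj(c,[[.4252,.1646,.07]])[0].astype(int)
    im=c['image'][max(0,u[1]-60):u[1]+60,u[0]-80:u[0]+80,::-1];cv2.imwrite(f'pics/lift_{n}.png',cv2.resize(im,None,fx=3,fy=3))
E
```

```text
t 5.3 pos [0.4265 0.1648 0.0985] yawY -1.169 w 0.0333 F [ 0.4  0.1 -0.5] q [0.12 0.57 1.98 0.   0.58 1.29]
shift [  -0.7   85.7 -158.4] rows 4.3
```

View pics/lift_scene.png

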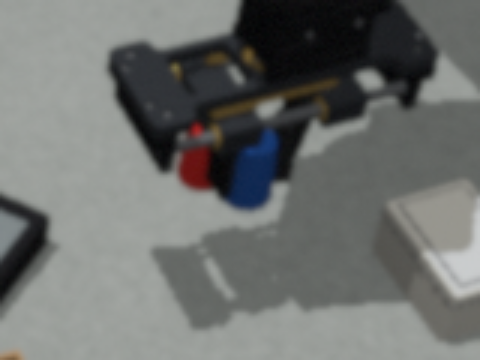

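The small tumbler is held (crop (250,170)) and lifted upright. Carrying it to the mat.

Call:
{"op": "move_arm", "data": {"commands": [[1, 0, 30, -55, 0], [1, 0, 45, -85, 0], [1, 0, 60, -115, 0], [1, 0, 75, -140, 0], [1, 0, 86, -159, 0], [1, 0, 86, -159, 0], [1, 0, 86, -159, 0], [1, 0, 86, -159, 0]]}}

```text
time: 6.07
position: [0.6026, 0.1474, 0.0945]
tool_rot: [-0.691, -0.141, 0.695, -0.141]
ft_force: [0.4, -0.6, -0.6]
grip_width: 0.0333
```

```bash
python3 go.py .6058 .1478 .0415
```

```text
t 6.07 pos [0.6026 0.1474 0.0945] yawY -1.169 w 0.0333 F [ 0.4 -0.6 -0.6] q [0.06 0.72 1.56 0.   0.87 1.23]
shift [53.   1.  -3.3] rows 1.3
```

Call:
{"op": "move_arm", "data": {"commands": [[1, 0, 0, 0, 0], [1, 20, 0, 0, 0], [1, 35, 0, 0, 0], [1, 45, 0, 0, 0], [1, 45, 0, 0, 0], [1, 45, 0, 0, 0]]}}

```text
time: 6.57
position: [0.604, 0.1477, 0.0511]
tool_rot: [-0.692, -0.141, 0.694, -0.141]
ft_force: [0.5, 0.2, -1.3]
grip_width: 0.0333
```

```bash
python3 go.py .6058 .1478 .041
```

```text
t 6.57 pos [0.604  0.1477 0.0511] yawY -1.169 w 0.0333 F [ 0.5  0.2 -1.3] q [0.06 0.79 1.57 0.   0.79 1.23]
shift [10.1  0.6 -1.7] rows 0.2
```

Call:
{"op": "move_arm", "data": {"commands": [[1, 5, 0, -1, 0], [1, 9, 0, -1, 0], [1, 10, 0, -1, 0], [1, 10, 0, -1, 0], [1, 10, 0, -1, 0]]}}

```text
time: 6.98
position: [0.6062, 0.1479, 0.0417]
tool_rot: [0.693, 0.141, -0.693, 0.141]
ft_force: [-0.2, 0.3, -0.2]
grip_width: 0.0333
```

```bash
python3 go.py .6058 .1478 .041
```

```text
t 6.98 pos [0.6062 0.1479 0.0417] yawY -1.169 w 0.0333 F [-0.2  0.3 -0.2] q [ 0.06  0.8   1.57 -0.    0.77  1.23]
shift [ 0.7 -0.1  0.4] rows 0.0
```

Lower 1 mm more, then open slowly to halfway and beyond, then rise.

Call:
{"op": "move_arm", "data": {"commands": [[1, 1, 0, 0, 0], [1, 1, 0, 0, 0], [0, 1, 0, 0, 0], [-0.5, 1, 0, 0, 0], [-1, 1, 0, 0, 0], [-1, 1, 0, 0, 0], [-1, 1, 0, 0, 0], [-1, 1, 0, 0, 0]]}}

```text
time: 7.65
position: [0.6061, 0.1479, 0.0406]
tool_rot: [0.693, 0.141, -0.693, 0.141]
ft_force: [0.0, 0.1, -1.3]
grip_width: 0.0656
```

Call:
{"op": "move_arm", "data": {"commands": [[-1, -10, 0, 0, 0], [-1, -50, 0, 0, 0], [-1, -90, 0, 0, 0], [-1, -130, 0, 0, 0], [-1, -150, 0, 0, 0], [-1, -150, 0, 0, 0]]}}

```text
time: 8.15
position: [0.6098, 0.1483, 0.1976]
tool_rot: [0.697, 0.14, -0.688, 0.142]
ft_force: [-0.0, 0.4, -0.1]
grip_width: 0.0868
```

```bash
python3 go.py .445 -.309 .19
python3 - <<'E'
from h import *
c=robot.camera('scene');m=blue_mask(c,(.606,.148))
print(m.sum(),fit('tumbler_small',[(c,m)],(.606,.148),z=.004))
overlay(c,[],'pics/s1.png',(350,200,550,350))
E
```

```text
t 8.15 pos [0.6098 0.1483 0.1976] yawY -1.169 w 0.0868 F [-0.   0.4 -0.1] q [0.06 0.58 1.48 0.   1.06 1.23]
shift [  5.1 356.4 330.5] rows 11.7
340.0 ((np.float64(0.6029319820404053), np.float64(0.15084788131713867), 0), np.float64(0.35276288875285555))
```

View pics/s1.png

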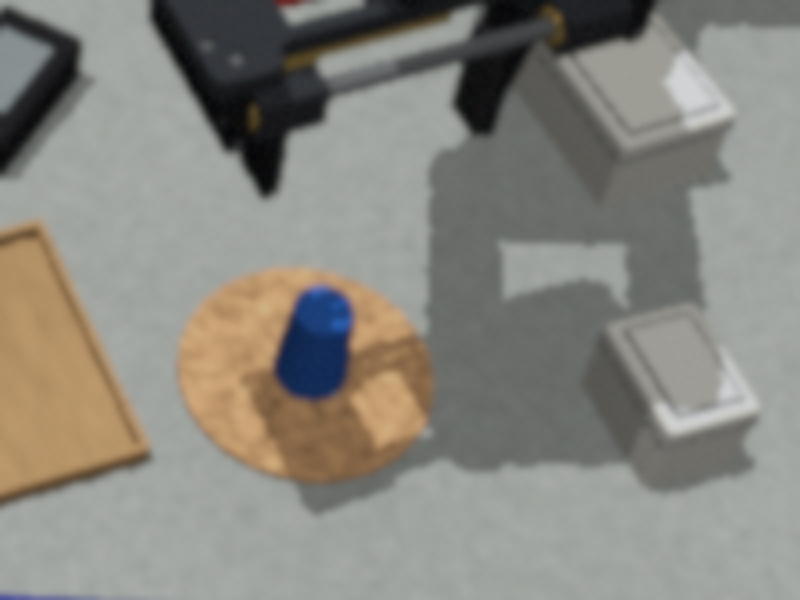

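Small tumbler stands upright mid-mat (crop (312,345)). Next the medium one.

Call:
{"op": "move_arm", "data": {"commands": [[-1, 0, 356, 330, 0], [-1, 0, 356, 330, 0], [-1, 0, 356, 330, 0], [-1, 0, 356, 330, 0], [-1, 0, 356, 330, 0], [-1, 0, 356, 330, 0], [-1, 0, 356, 330, 0], [-1, 0, 356, 330, 0]]}}

```text
time: 8.87
position: [0.4909, -0.1667, 0.1892]
tool_rot: [-0.692, -0.142, 0.694, -0.14]
ft_force: [0.7, 0.2, -0.2]
grip_width: 0.0871
```

```bash
python3 go.py .445 -.309 .19
python3 - <<'E'
from h import *
cs=[robot.camera('top'),robot.camera('scene')]
obs=[(c,blue_mask(c,(.606,.148))) for c in cs]
for s in(obs[:1],obs[1:],obs):print(fit('tumbler_small',s,(.606,.148),z=.004))
E
```

```text
t 8.87 pos [ 0.4909 -0.1667  0.1892] yawY -1.169 w 0.0871 F [ 0.7  0.2 -0.2] q [-0.54  0.47  1.76  0.    0.92  0.63]
shift [ -0.9 113.1  97.9] rows 3.6
((np.float64(0.6074214536547662), np.float64(0.15155406746268274), 0), np.float64(0.26448506043826414))
((np.float64(0.6051427612304687), np.float64(0.15068249511718745), 0), np.float64(0.34560266175296717))
((np.float64(0.6051943359375002), np.float64(0.149435546875), 0), np.float64(0.30383190169470403))
```

Call:
{"op": "move_arm", "data": {"commands": [[-1, 0, 113, 98, 0], [-1, 0, 113, 98, 0], [-1, 0, 113, 98, 0], [-1, 30, 113, 98, 0], [-1, 70, 113, 98, 0], [-1, 70, 113, 98, 0], [-1, 70, 113, 98, 0], [-1, 70, 113, 98, 0]]}}

```text
time: 9.63
position: [0.4472, -0.3067, 0.1209]
tool_rot: [-0.693, -0.142, 0.693, -0.141]
ft_force: [1.1, 0.1, 0.6]
grip_width: 0.0873
```

Call:
{"op": "move_arm", "data": {"commands": [[-1, 0, 0, 0, 0], [-1, 0, 0, 0, 0]]}}

```text
time: 9.8
position: [0.4483, -0.3078, 0.1229]
tool_rot: [0.694, 0.14, -0.692, 0.143]
ft_force: [0.0, -0.5, 0.7]
grip_width: 0.087
```

```bash
python3 go.py .445 -.309 .043
```

```text
t 9.8 pos [ 0.4483 -0.3078  0.1229] yawY -1.168 w 0.087 F [ 0.  -0.5  0.7] q [-0.81  0.6   1.75  0.    0.79  0.36]
shift [79.9 -0.5  3.7] rows 1.9
```

Call:
{"op": "move_arm", "data": {"commands": [[-1, 30, -1, 3, 0], [-1, 60, -1, 3, 0], [-1, 79, -1, 3, 0], [-1, 79, -1, 3, 0], [-1, 79, -1, 3, 0], [1, 79, -1, 3, 0], [1, 79, -1, 3, 0], [1, 79, -1, 3, 0]]}}

```text
time: 10.47
position: [0.4447, -0.309, 0.0433]
tool_rot: [0.694, 0.14, -0.692, 0.142]
ft_force: [0.2, -0.6, -0.2]
grip_width: 0.0743
```

Call:
{"op": "move_arm", "data": {"commands": [[1, 0, 0, 0, 0], [1, 0, 0, 0, 0], [1, 0, 0, 0, 0], [1, 0, 0, 0, 0], [1, 0, 0, 0, 0], [1, 0, 0, 0, 0]]}}

```text
time: 10.97
position: [0.444, -0.3086, 0.0418]
tool_rot: [0.693, 0.141, -0.693, 0.141]
ft_force: [0.5, -0.7, 3.1]
grip_width: 0.0494
```

```bash
python3 go.py .606 .149 .19
```

```text
t 10.97 pos [ 0.444  -0.3086  0.0418] yawY -1.169 w 0.0494 F [ 0.5 -0.7  3.1] q [-0.81  0.74  1.79 -0.    0.61  0.36]
shift [-148.4 -357.8 -327.9] rows 12.2
```

Call:
{"op": "move_arm", "data": {"commands": [[1, 0, 0, 0, 0], [1, 0, 0, 0, 0], [1, -10, 0, 0, 0], [1, -30, 0, 0, 0], [1, -60, 0, 0, 0], [1, -90, 0, 0, 0], [1, -120, 0, 0, 0], [1, -150, 0, 0, 0]]}}

```text
time: 11.63
position: [0.443, -0.3074, 0.1929]
tool_rot: [-0.693, -0.142, 0.693, -0.14]
ft_force: [1.0, -0.2, -0.2]
grip_width: 0.0493
```

```bash
python3 - <<'E'
from h import *
c=robot.camera('scene');overlay(c,[],'pics/l2.png',(140,80,300,220))
E
python3 go.py .606 .149 .19
```

```text
t 11.68 pos [ 0.4457 -0.3099  0.1987] yawY -1.169 w 0.049 F [ 1.7 -0.9  2.3] q [-0.81  0.48  1.7   0.    0.96  0.36]
shift [   6.7 -359.7 -326.9] rows 11.7
```

View pics/l2.png

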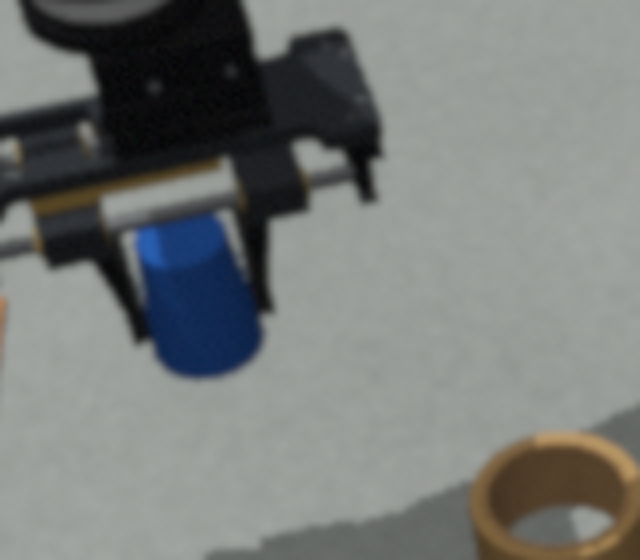

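Medium tumbler is held, upright (crop (200,300)).

Call:
{"op": "move_arm", "data": {"commands": [[1, 0, -20, -18, 0], [1, 0, -45, -41, 0], [1, 0, -70, -64, 0], [1, 0, -95, -87, 0], [1, 0, -120, -109, 0], [1, 0, -145, -132, 0], [1, 0, -170, -155, 0], [1, 0, -195, -178, 0]]}}

```text
time: 12.35
position: [0.531, -0.0573, 0.1915]
tool_rot: [-0.692, -0.141, 0.693, -0.141]
ft_force: [1.7, -0.3, -0.4]
grip_width: 0.0497
```

Call:
{"op": "move_arm", "data": {"commands": [[1, 0, -25, -23, 0], [1, 0, -50, -46, 0], [1, 0, -75, -69, 0], [1, 0, -100, -92, 0], [1, 0, -120, -110, 0], [1, 0, -140, -128, 0], [1, 0, -155, -141, 0], [1, 0, -160, -146, 0]]}}

```text
time: 13.02
position: [0.6031, 0.1481, 0.1913]
tool_rot: [-0.693, -0.142, 0.693, -0.142]
ft_force: [0.1, 0.2, -0.9]
grip_width: 0.0494
```

Call:
{"op": "move_arm", "data": {"commands": [[1, 0, 0, 0, 0], [1, 0, 0, 0, 0], [1, 0, 0, 0, 0]]}}

```text
time: 13.27
position: [0.6026, 0.1439, 0.1913]
tool_rot: [-0.692, -0.141, 0.694, -0.141]
ft_force: [0.5, -0.1, -0.7]
grip_width: 0.0495
```

```bash
python3 - <<'E'
from h import *
c=robot.camera('scene');overlay(c,[],'pics/l3.png',(350,180,510,320))
E
python3 go.py .606 .149 .13
```

```text
t 13.32 pos [0.6027 0.1437 0.1914] yawY -1.171 w 0.0496 F [-0.8  0.1 -2.1] q [ 0.05  0.59  1.5  -0.    1.06  1.23]
shift [61.4 -3.6 -5.2] rows 1.5
```

View pics/l3.png

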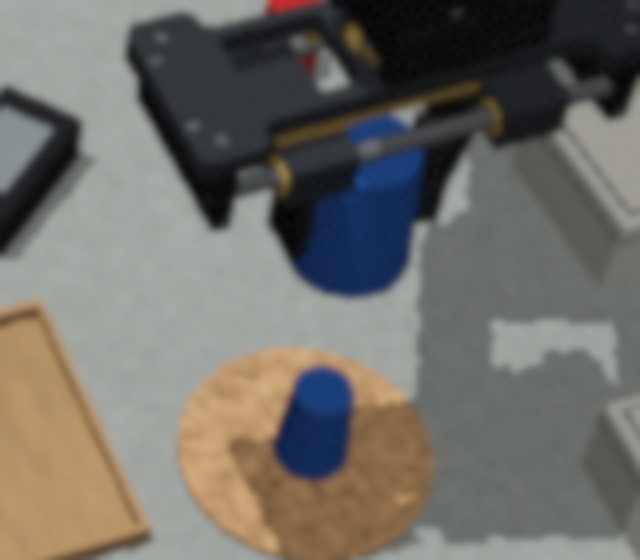

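Medium hangs upright at crop (352,210), small below at (315,425). Aligning and lowering.

Call:
{"op": "move_arm", "data": {"commands": [[1, 0, -4, -5, 0], [1, 30, -4, -5, 0], [1, 60, -4, -5, 0], [1, 85, -4, -5, 0], [1, 85, -4, -5, 0], [1, 85, -4, -5, 0], [1, 85, -4, -5, 0]]}}

```text
time: 13.9
position: [0.6076, 0.1505, 0.1077]
tool_rot: [0.694, 0.141, -0.692, 0.141]
ft_force: [-0.6, -0.4, -0.7]
grip_width: 0.0494
```

```bash
python3 - <<'E'
from h import *
c=robot.camera('scene');overlay(c,[],'pics/l4.png',(350,180,510,320))
E
python3 go.py .606 .149 .046
```

```text
t 13.95 pos [0.608  0.1506 0.1084] yawY -1.17 w 0.0498 F [ 0.3 -0.1 -0.8] q [0.06 0.7  1.54 0.   0.89 1.23]
shift [62.4  0.7  2.7] rows 1.5
```

View pics/l4.png

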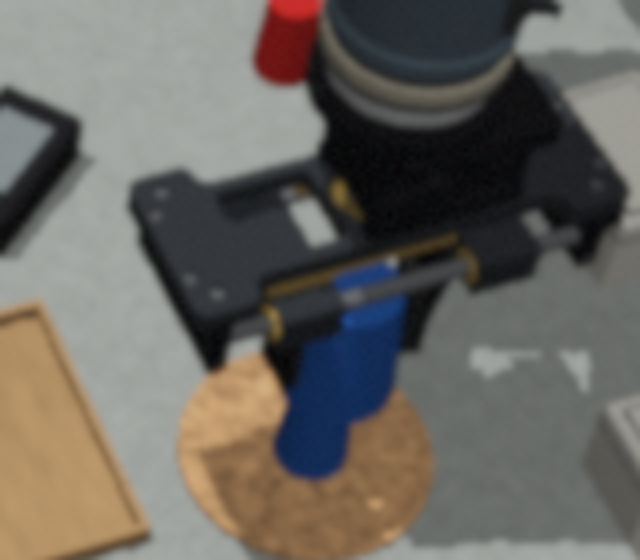

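Run:
```python
from h import *
c=robot.camera('scene');overlay(c,[('tumbler_medium',(.606,.149,0),.0635),('tumbler_small',(.606,.149,0),.004)],'pics/l5.png',(350,180,510,320))
c=robot.camera('top');overlay(c,[('tumbler_medium',(.606,.149,0),.0635)],'pics/l5t.png',(150,130,310,270))
```

```text
(no output)
```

View pics/l5.png

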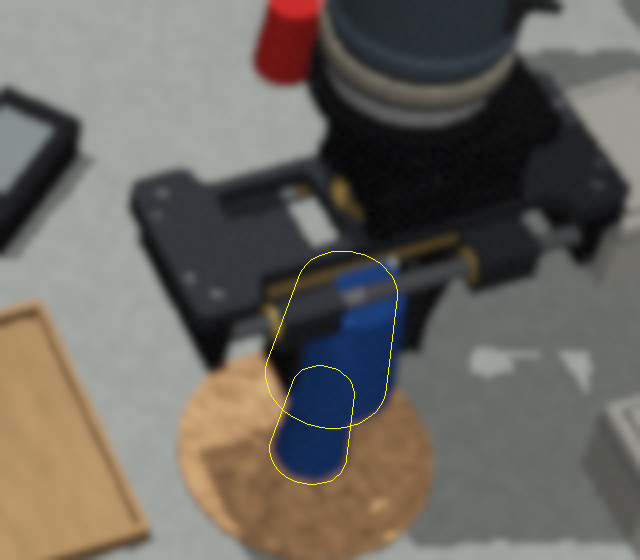

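Overlay shows the medium about 3 mm to the right (+y) of the ideal outline, within the 9 mm clearance. I'll correct by 3 mm and lower.

Call:
{"op": "move_arm", "data": {"commands": [[1, 0, 3, 0, 0], [1, 0, 3, 0, 0], [1, 15, 3, 0, 0], [1, 30, 3, 0, 0], [1, 45, 3, 0, 0], [1, 54, 3, 0, 0], [1, 54, 3, 0, 0], [1, 54, 3, 0, 0]]}}

```text
time: 14.72
position: [0.6075, 0.148, 0.0524]
tool_rot: [-0.693, -0.141, 0.693, -0.141]
ft_force: [0.3, 0.3, -0.2]
grip_width: 0.0494
```

```bash
python3 go.py .606 .149 .046
```

```text
t 14.72 pos [0.6075 0.148  0.0524] yawY -1.169 w 0.0494 F [ 0.3  0.3 -0.2] q [ 0.06  0.79  1.56 -0.    0.79  1.23]
shift [ 6.4 -1.5  1. ] rows 0.2
```

Call:
{"op": "move_arm", "data": {"commands": [[1, 3, 0, 0, 0], [1, 6, 0, 0, 0], [1, 7, 0, 0, 0], [1, 7, 0, 0, 0], [1, 7, 0, 0, 0]]}}

```text
time: 15.13
position: [0.6079, 0.148, 0.046]
tool_rot: [0.693, 0.141, -0.693, 0.141]
ft_force: [-1.3, -0.2, -0.6]
grip_width: 0.0496
```

```bash
python3 go.py .606 .149 .046
python3 - <<'E'
from h import *
c=robot.camera('scene');overlay(c,[('tumbler_medium',(.606,.149,0),.004)],'pics/l6.png',(350,180,510,320))
E
```

```text
t 15.13 pos [0.6079 0.148  0.046 ] yawY -1.169 w 0.0496 F [-1.3 -0.2 -0.6] q [ 0.06  0.8   1.56 -0.    0.78  1.23]
shift [-0.  -1.6  1.4] rows 0.1
```

View pics/l6.png

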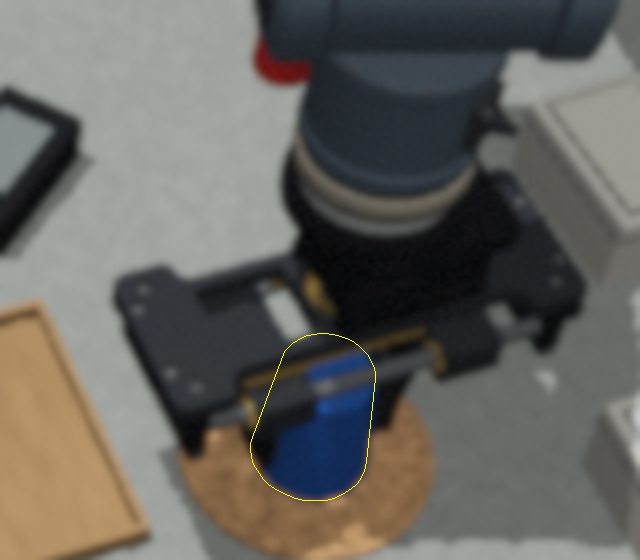

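Medium outline matches its place over the small one. Releasing.

Call:
{"op": "move_arm", "data": {"commands": [[1, 1, 0, 0, 0], [1, 1, 0, 0, 0], [0, 1, 0, 0, 0], [-0.5, 1, 0, 0, 0], [-1, 1, 0, 0, 0], [-1, 1, 0, 0, 0], [-1, 1, 0, 0, 0], [-1, 1, 0, 0, 0]]}}

```text
time: 15.85
position: [0.6074, 0.148, 0.0443]
tool_rot: [-0.693, -0.141, 0.693, -0.141]
ft_force: [0.7, 0.2, -0.4]
grip_width: 0.075
```

Call:
{"op": "move_arm", "data": {"commands": [[-1, 0, 0, 0, 0], [-1, -30, 0, 0, 0], [-1, -70, 0, 0, 0], [-1, -110, 0, 0, 0], [-1, -140, 0, 0, 0], [-1, -140, 0, 0, 0]]}}

```text
time: 16.35
position: [0.612, 0.1485, 0.1919]
tool_rot: [0.698, 0.14, -0.688, 0.142]
ft_force: [1.1, -0.4, 0.1]
grip_width: 0.0868
```

```bash
python3 go.py .619 -.3215 .19
```

```text
t 16.35 pos [0.612  0.1485 0.1919] yawY -1.169 w 0.0868 F [ 1.1 -0.4  0.1] q [0.06 0.59 1.48 0.   1.05 1.23]
shift [  1.5 435.3 177.3] rows 11.3
```

Call:
{"op": "move_arm", "data": {"commands": [[-1, 0, 435, 177, 0], [-1, 0, 435, 177, 0], [-1, 0, 435, 177, 0], [-1, 0, 435, 177, 0], [-1, 0, 435, 177, 0], [-1, 0, 435, 177, 0], [-1, 0, 435, 177, 0], [-1, 0, 435, 177, 0]]}}

```text
time: 17.02
position: [0.6119, -0.1871, 0.1839]
tool_rot: [-0.693, -0.141, 0.693, -0.141]
ft_force: [0.3, -0.1, -0.0]
grip_width: 0.087
```

```bash
python3 go.py .619 -.3215 .19;  python3 - <<'E'
from h import *
cs=[robot.camera('top'),robot.camera('scene')]
obs=[(c,blue_mask(c,(.606,.148))) for c in cs]
for s in(obs[:1],obs[1:],obs):print(fit('tumbler_medium',s,(.606,.148),z=.004))
overlay(cs[1],[('tumbler_medium',(.606,.149,0),.004)],'pics/l7.png',(350,180,510,320))
E
```

```text
t 17.02 pos [ 0.6119 -0.1871  0.1839] yawY -1.169 w 0.087 F [ 0.3 -0.1 -0. ] q [-0.47  0.62  1.45  0.    1.07  0.7 ]
shift [ -6.2 126.4  46. ] rows 3.2
((np.float64(0.6081617186069492), np.float64(0.14976951646804806), 0), np.float64(0.2027523548667245))
((np.float64(0.6035002798903731), np.float64(0.14914961916580788), 0), np.float64(0.23552689970329455))
((np.float64(0.608187294960022), np.float64(0.14941934394836423), 0), np.float64(0.22409467666469718))
```

View pics/l7.png

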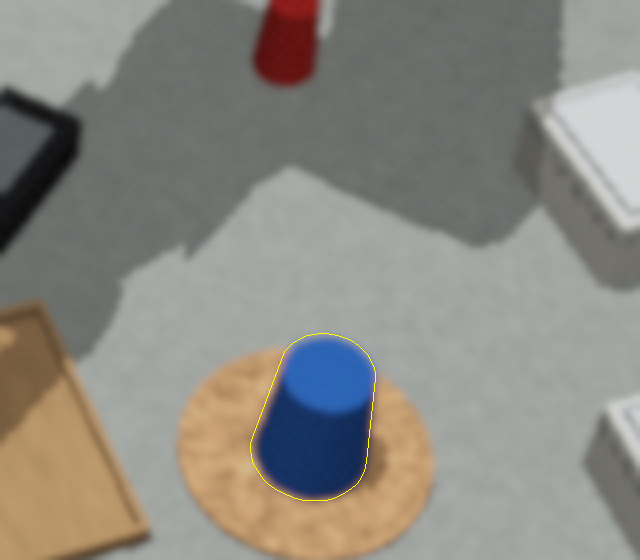

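Medium stands on the mat over the small at (.607,.149). Now the large blue one.

Call:
{"op": "move_arm", "data": {"commands": [[-1, 0, 126, 46, 0], [-1, 0, 126, 46, 0], [-1, 0, 126, 46, 0], [-1, 30, 126, 46, 0], [-1, 50, 126, 46, 0], [-1, 50, 126, 46, 0], [-1, 50, 126, 46, 0], [-1, 50, 126, 46, 0]]}}

```text
time: 17.78
position: [0.6199, -0.3184, 0.1351]
tool_rot: [0.693, 0.141, -0.693, 0.141]
ft_force: [-0.1, 0.2, 0.6]
grip_width: 0.0872
```

Call:
{"op": "move_arm", "data": {"commands": [[-1, 0, 0, 0, 0], [-1, 0, 0, 0, 0]]}}

```text
time: 17.95
position: [0.6205, -0.3188, 0.1364]
tool_rot: [0.694, 0.141, -0.692, 0.142]
ft_force: [0.1, 0.7, 0.6]
grip_width: 0.0867
```

```bash
python3 go.py .619 -.3215 .053;python3 - <<'E'
from h import *
cs=[robot.camera('top'),robot.camera('scene')]
overlay(cs[1],[('tumbler_large',(.619,-.3215,0),0)],'pics/l8.png',(100,180,260,320))
E
```

```text
t 17.95 pos [ 0.6205 -0.3188  0.1364] yawY -1.168 w 0.0867 F [0.1 0.7 0.6] q [-0.63  0.75  1.33  0.    1.07  0.53]
shift [83.4  1.7  2.6] rows 2.0
```

View pics/l8.png

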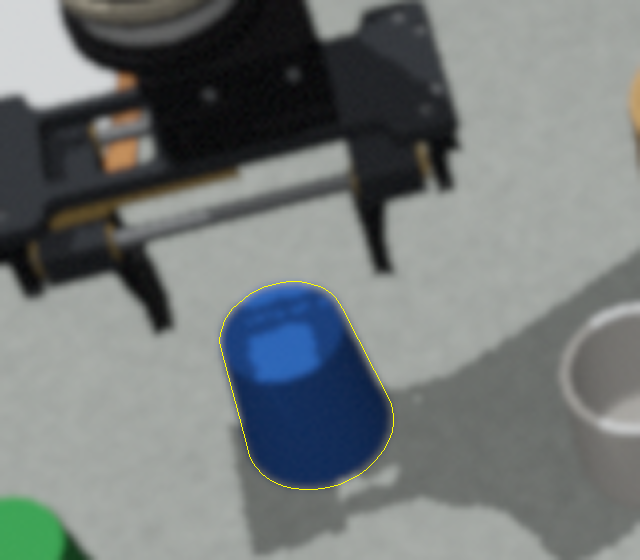

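The blue large tumbler matches its outline (crop (300,390)), and the green one is clear at lower left.

Call:
{"op": "move_arm", "data": {"commands": [[-1, 10, 2, 2, 0], [-1, 20, 2, 2, 0], [-1, 30, 2, 2, 0], [-1, 45, 2, 2, 0], [-1, 60, 2, 2, 0], [-1, 75, 2, 2, 0], [-1, 82, 2, 2, 0], [-1, 82, 2, 2, 0]]}}

```text
time: 18.72
position: [0.6166, -0.3207, 0.0492]
tool_rot: [-0.692, -0.142, 0.694, -0.139]
ft_force: [-0.3, -0.4, -0.6]
grip_width: 0.0868
```

Call:
{"op": "move_arm", "data": {"commands": [[-1, 0, 0, 0, 0], [1, 0, 0, 0, 0], [1, 0, 0, 0, 0], [1, 0, 0, 0, 0], [1, 0, 0, 0, 0], [1, 0, 0, 0, 0], [1, 0, 0, 0, 0], [1, 0, 0, 0, 0]], "newtons": 20}}

```text
time: 19.38
position: [0.6189, -0.3223, 0.0534]
tool_rot: [0.693, 0.14, -0.692, 0.141]
ft_force: [-0.7, -1.0, 3.2]
grip_width: 0.064
```

```bash
python3 go.py .607 .149 .19
```

```text
t 19.38 pos [ 0.6189 -0.3223  0.0534] yawY -1.169 w 0.064 F [-0.7 -1.   3.2] q [-0.64  0.85  1.36 -0.    0.93  0.53]
shift [-137.2 -438.3 -173.3] rows 11.8
```

Call:
{"op": "move_arm", "data": {"commands": [[1, 0, 0, 0, 0], [1, 0, 0, 0, 0], [1, -10, 0, 0, 0], [1, -30, 0, 0, 0], [1, -60, 0, 0, 0], [1, -90, 0, 0, 0], [1, -120, 0, 0, 0], [1, -150, 0, 0, 0]]}}

```text
time: 20.05
position: [0.6173, -0.3209, 0.2031]
tool_rot: [-0.692, -0.142, 0.694, -0.14]
ft_force: [-0.1, -0.7, -1.9]
grip_width: 0.0645
```

Call:
{"op": "move_arm", "data": {"commands": [[1, 0, -20, -8, 0], [1, 0, -48, -19, 0], [1, 0, -78, -31, 0], [1, 0, -108, -43, 0], [1, 0, -138, -54, 0], [1, 0, -168, -66, 0], [1, 0, -198, -78, 0], [1, 0, -228, -90, 0]]}}

```text
time: 20.72
position: [0.6107, -0.0748, 0.2021]
tool_rot: [-0.692, -0.141, 0.694, -0.14]
ft_force: [0.5, 0.4, -1.5]
grip_width: 0.064
```

```bash
python3 go.py .607 .149 .2;python3 - <<'E'
from h import *
c=robot.camera('scene')
overlay(c,[],'pics/l9.png',(200,100,440,280),3)
E
```

```text
t 20.72 pos [ 0.6107 -0.0748  0.2021] yawY -1.17 w 0.064 F [ 0.5  0.4 -1.5] q [-0.3   0.57  1.5   0.    1.08  0.87]
shift [   2.3 -207.5  -84. ] rows 5.4
```

View pics/l9.png

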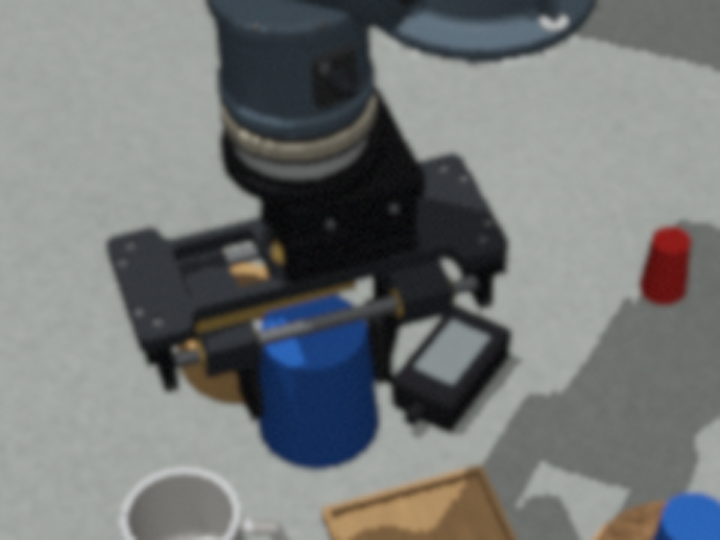

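Large is held upright at (320,390), well clear of the mug.

Call:
{"op": "move_arm", "data": {"commands": [[1, 0, -30, -12, 0], [1, 0, -60, -24, 0], [1, 0, -90, -36, 0], [1, 0, -120, -48, 0], [1, 0, -150, -60, 0], [1, 0, -175, -71, 0], [1, 0, -195, -80, 0], [1, 0, -205, -84, 0]]}}

```text
time: 21.43
position: [0.6081, 0.1476, 0.2021]
tool_rot: [-0.692, -0.142, 0.693, -0.141]
ft_force: [0.9, 0.3, -1.9]
grip_width: 0.064
```

Call:
{"op": "move_arm", "data": {"commands": [[1, 0, 0, 0, 0], [1, 0, 0, 0, 0], [1, 0, 0, 0, 0], [1, 30, 0, 0, 0], [1, 50, 0, 0, 0], [1, 50, 0, 0, 0], [1, 50, 0, 0, 0], [1, 50, 0, 0, 0]]}}

```text
time: 22.1
position: [0.6103, 0.1436, 0.1534]
tool_rot: [0.694, 0.14, -0.692, 0.141]
ft_force: [0.4, -0.4, -1.8]
grip_width: 0.0639
```

```bash
python3 go.py .607 .149 .0575;python3 - <<'E'
from h import *
cs=[robot.camera('top'),robot.camera('scene')]
z=robot.get_obs()['position'][2]-.0535
overlay(cs[1],[('tumbler_large',(.607,.149,0),z),('tumbler_medium',(.607,.149,0),.004)],'pics/l10.png',(350,150,510,320),3.5)
overlay(cs[0],[('tumbler_large',(.607,.149,0),z)],'pics/l10t.png',(150,130,310,270),3.5)
E
```

```text
t 22.1 pos [0.6103 0.1436 0.1534] yawY -1.171 w 0.0639 F [ 0.4 -0.4 -1.8] q [ 0.05  0.64  1.51 -0.    0.99  1.22]
shift [95.9 -6.3  1.1] rows 2.3
```

View pics/l10.png

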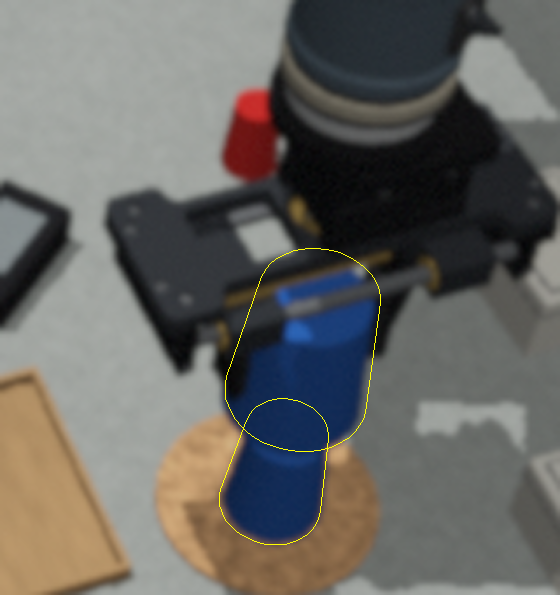

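View pics/l10t.png

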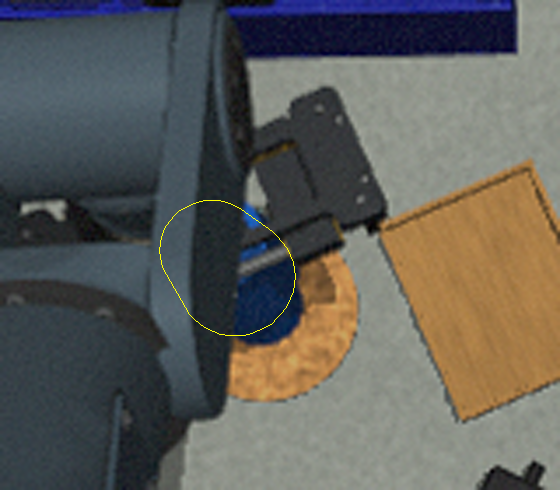

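```bash
python3 go.py .607 .149 .0575;python3 - <<'E'
from h import *
c=robot.camera('scene')
p=robot.get_obs()['position'];print(p)
im=c['image']
overlay(c,[('tumbler_large',(.607,.149,0),p[2]-.0535)],'pics/l11.png',(390,200,480,310),8)
# silhouette columns of blue by row
h=cv2.cvtColor(im,cv2.COLOR_RGB2HSV);m=((h[...,0]>100)&(h[...,0]<125)&(h[...,1]>130))
for q in ((.607,.149,0),(.607,.1436,0)):
  g=hull_mask(c,place('tumbler_large',q,p[2]-.0535))>.5
  print([(r,np.where(m[r,400:470])[0][[0,-1]]+400,np.where(g[r])[0][[0,-1]]) for r in range(240,274,4)])
E
```

```text
t 22.2 pos [0.6107 0.1442 0.1542] yawY -1.17 w 0.0644 F [ 0.2  0.7 -1.6] q [ 0.05  0.64  1.51 -0.    0.99  1.22]
shift [96.7 -6.   1.8] rows 2.3
[0.61051857 0.14438571 0.15418918]
[(240, array([438, 457]), array([420, 458])), (244, array([430, 456]), array([418, 457])), (248, array([427, 456]), array([417, 457])), (252, array([421, 453]), array([416, 456])), (256, array([421, 453]), array([414, 456])), (260, array([420, 452]), array([414, 455])), (264, array([415, 452]), array([414, 455])), (268, array([416, 451]), array([416, 454])), (272, array([420, 449]), array([419, 452]))]
[(240, array([438, 457]), array([417, 454])), (244, array([430, 456]), array([415, 454])), (248, array([427, 456]), array([414, 453])), (252, array([421, 453]), array([413, 453])), (256, array([421, 453]), array([411, 452])), (260, array([420, 452]), array([410, 452])), (264, array([415, 452]), array([411, 451])), (268, array([416, 451]), array([413, 451])), (272, array([420, 449]), array([416, 449]))]
```

View pics/l11.png

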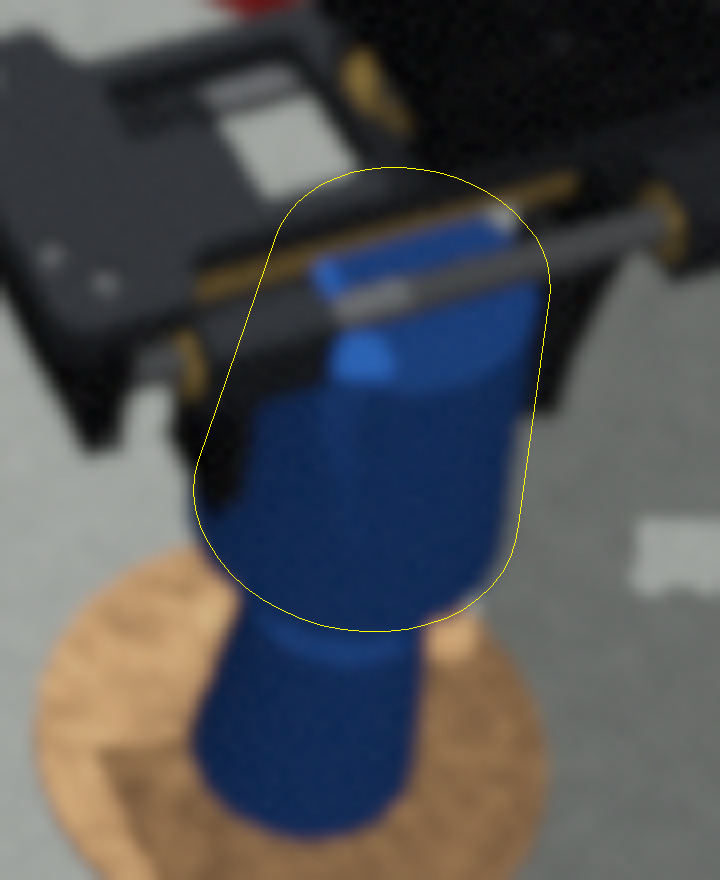

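Outline is parallel (no tilt) and about 2 mm left of target; the scene camera's bias in x shows in the medium's fit too. I'll correct 2 mm and lower slowly.

Call:
{"op": "move_arm", "data": {"commands": [[1, 0, -2, 0, 0], [1, 15, -2, 0, 0], [1, 30, -2, 0, 0], [1, 45, -2, 0, 0], [1, 60, -2, 0, 0], [1, 60, -2, 0, 0], [1, 60, -2, 0, 0], [1, 60, -2, 0, 0]]}}

```text
time: 22.92
position: [0.6093, 0.1468, 0.0936]
tool_rot: [0.694, 0.141, -0.692, 0.141]
ft_force: [0.7, -0.3, -1.5]
grip_width: 0.0641
```

```bash
python3 go.py .607 .149 .0575;python3 - <<'E'
from h import *
c=robot.camera('scene')
p=robot.get_obs()['position'];print(p)
overlay(c,[('tumbler_large',(.605,.149,0),p[2]-.0535)],'pics/l12.png',(370,200,480,320),6)
E
```

```text
t 22.92 pos [0.6093 0.1468 0.0936] yawY -1.169 w 0.0641 F [ 0.7 -0.3 -1.5] q [0.06 0.73 1.55 0.   0.87 1.23]
shift [36.1 -3.   1.3] rows 0.9
[0.60955235 0.14672305 0.09387957]
```

View pics/l12.png

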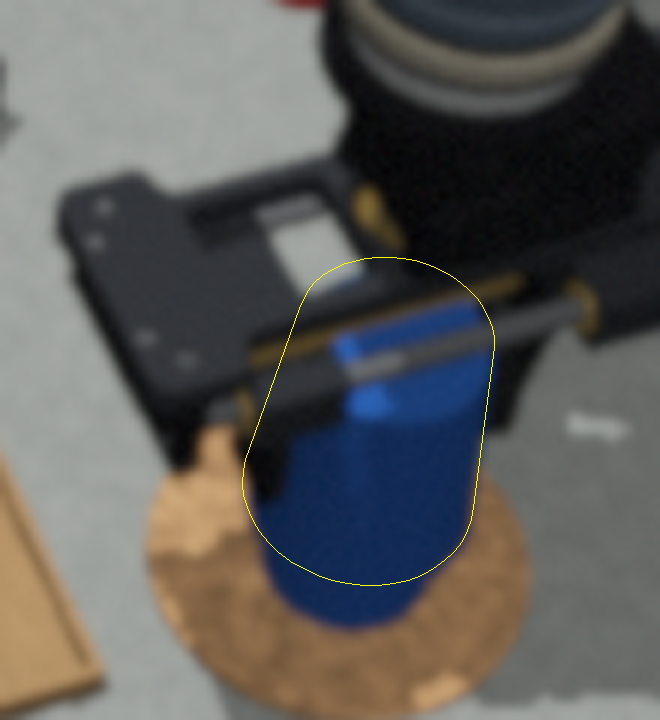

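Aligned. Continue down.

Call:
{"op": "move_arm", "data": {"commands": [[1, 8, -1, 0, 0], [1, 16, -1, 0, 0], [1, 24, -1, 0, 0], [1, 30, -1, 0, 0], [1, 30, -1, 0, 0], [1, 30, -1, 0, 0]]}}

```text
time: 23.47
position: [0.6076, 0.1474, 0.0617]
tool_rot: [-0.692, -0.141, 0.694, -0.141]
ft_force: [-0.3, 0.3, -2.1]
grip_width: 0.0644
```

```bash
python3 go.py .607 .149 .0575
```

```text
t 23.47 pos [0.6076 0.1474 0.0617] yawY -1.169 w 0.0644 F [-0.3  0.3 -2.1] q [0.06 0.77 1.56 0.   0.81 1.23]
shift [ 4.2 -1.7 -0. ] rows 0.1
```

Call:
{"op": "move_arm", "data": {"commands": [[1, 2, 0, 0, 0], [1, 4, 0, 0, 0], [1, 5, 0, 0, 0], [1, 5, 0, 0, 0], [1, 5, 0, 0, 0]]}}

```text
time: 23.88
position: [0.6083, 0.1475, 0.0577]
tool_rot: [0.693, 0.141, -0.693, 0.141]
ft_force: [0.1, -0.1, -1.0]
grip_width: 0.064
```

```bash
python3 go.py .607 .149 .0575;python3 - <<'E'
from h import *
c=robot.camera('scene')
overlay(c,[('tumbler_large',(.605,.149,0),.004)],'pics/l13.png',(370,200,480,320),6)
E
```

```text
t 23.88 pos [0.6083 0.1475 0.0577] yawY -1.169 w 0.064 F [ 0.1 -0.1 -1. ] q [0.06 0.78 1.56 0.   0.8  1.23]
shift [ 0.2 -1.9  0.6] rows 0.0
```

View pics/l13.png

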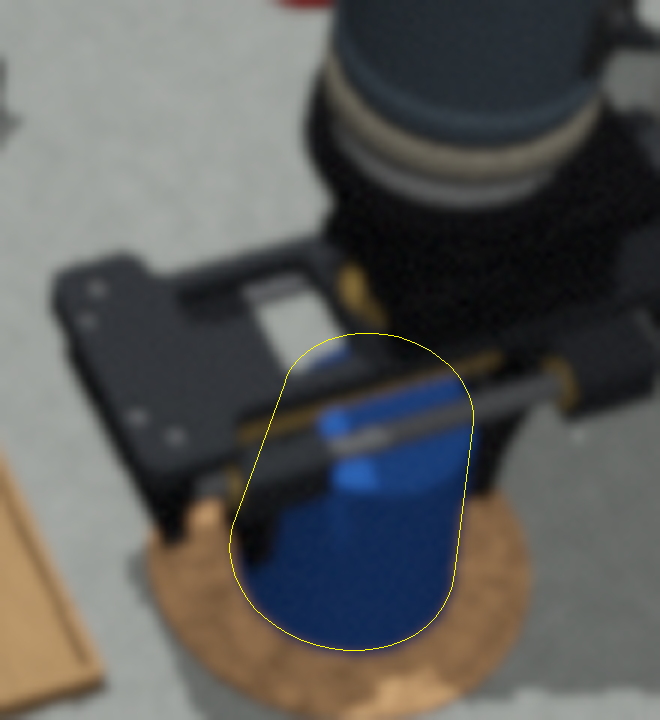

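Outline matches and the mouth is at the mat. One more mm, release, rise straight.

Call:
{"op": "move_arm", "data": {"commands": [[1, 1, 0, 0, 0], [1, 1, 0, 0, 0], [0, 1, 0, 0, 0], [-1, 1, 0, 0, 0], [-1, 1, 0, 0, 0], [-1, 1, 0, 0, 0], [-1, 1, 0, 0, 0], [-1, 1, 0, 0, 0]]}}

```text
time: 24.6
position: [0.6081, 0.1475, 0.0563]
tool_rot: [-0.693, -0.141, 0.693, -0.141]
ft_force: [0.5, 0.4, 0.9]
grip_width: 0.085
```

Call:
{"op": "move_arm", "data": {"commands": [[-1, 0, 0, 0, 0], [-1, -30, 0, 0, 0], [-1, -60, 0, 0, 0], [-1, -100, 0, 0, 0], [-1, -120, 0, 0, 0], [-1, -120, 0, 0, 0]]}}

```text
time: 25.1
position: [0.6118, 0.1478, 0.1823]
tool_rot: [0.697, 0.14, -0.689, 0.142]
ft_force: [0.4, -0.1, 0.3]
grip_width: 0.0864
```

```bash
python3 go.py .4455 .3096 .16 -1.11
python3 - <<'E'
from h import *
c=robot.camera('scene')
overlay(c,[('tumbler_large',(.605,.149,0),.004)],'pics/l14.png',(370,200,480,320),6)
for n in('box_long','box_short','tray'):
  for r in robot.regions_of(c,n)[:2]: print(n,r['p'],r['bbox'])
E
```

```text
t 25.1 pos [0.6118 0.1478 0.1823] yawY -1.169 w 0.0864 F [ 0.4 -0.1  0.3] q [0.06 0.61 1.49 0.   1.03 1.23]
shift [  20.5 -214.    90. ] rows 5.6
turn -3.4
box_long 0.82 [478.5, 209.7, 534.8, 251.1]
box_short 0.95 [496.4, 276.8, 539.4, 322.9]
tray 0.6 [306.5, 254.5, 390.3, 332.4]
tray 0.49 [481.0, 209.0, 534.4, 250.3]
```

View pics/l14.png

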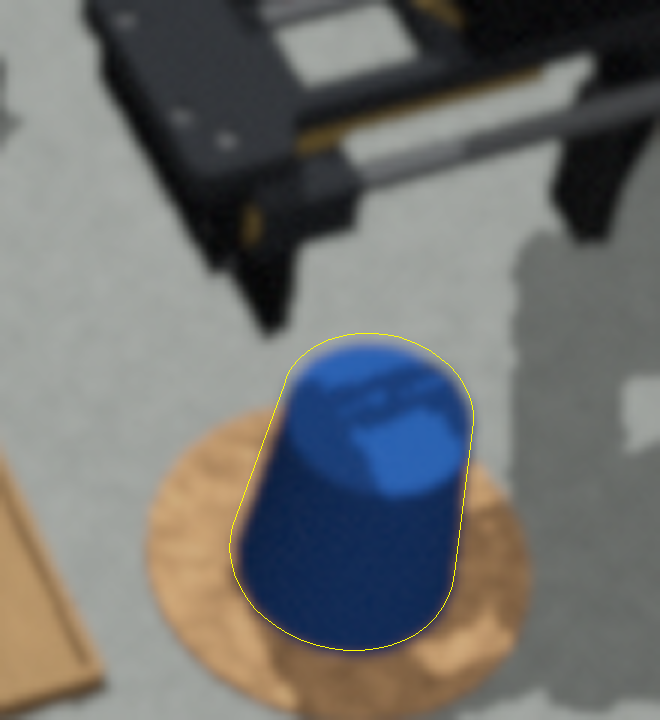

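Nest complete, large upright on the mat. Next the long box.

Call:
{"op": "move_arm", "data": {"commands": [[-1, 0, -214, 90, -3.4], [-1, 0, -214, 90, -3.4], [-1, 0, -214, 90, -3.4], [-1, 0, -214, 90, -3.4], [-1, 0, -214, 90, -3.4], [-1, 20, -214, 90, -3.4], [-1, 60, -214, 90, -3.4], [-1, 60, -214, 90, -3.4]]}}

```text
time: 25.97
position: [0.4348, 0.3079, 0.1086]
tool_rot: [-0.682, -0.161, 0.695, -0.164]
ft_force: [-0.7, -1.5, -1.7]
grip_width: 0.0868
```

Call:
{"op": "move_arm", "data": {"commands": [[-1, 0, 0, 0, 0], [-1, 0, 0, 0, 0], [-1, 0, 0, 0, 0]]}}

```text
time: 26.22
position: [0.4435, 0.3091, 0.1181]
tool_rot: [0.69, 0.161, -0.687, 0.161]
ft_force: [0.9, 0.2, 0.3]
grip_width: 0.0867
```

```bash
python3 go.py .4455 .3096 .043 -1.11;python3 - <<'E'
from h import *
c=robot.camera('scene')
overlay(c,[('box_long',(.445,.3096,.46),0)],'pics/b1.png',(420,120,580,260),4)
E
```

```text
t 26.22 pos [0.4435 0.3091 0.1181] yawY -1.111 w 0.0867 F [0.9 0.2 0.3] q [ 0.4   0.61  1.76 -0.    0.77  1.51]
shift [75.1  0.4 -1.7] rows 1.8
turn -0.1
```

View pics/b1.png

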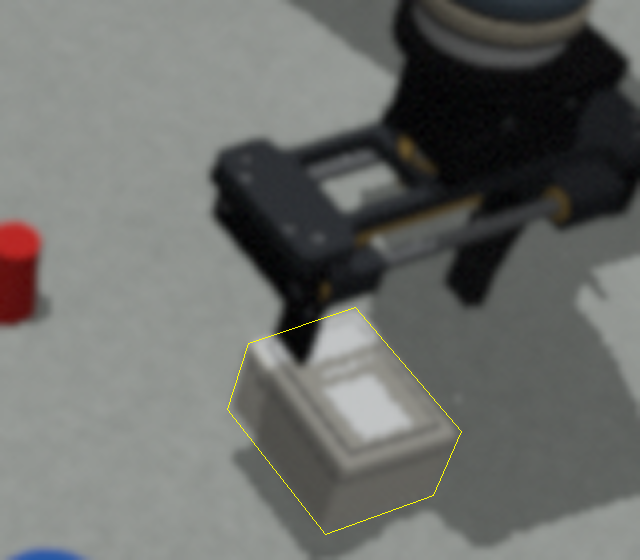

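Call:
{"op": "move_arm", "data": {"commands": [[-1, 15, 0, -2, 0], [-1, 33, 0, -2, 0], [-1, 33, 0, -2, 0], [-1, 33, 0, -2, 0]]}}

```text
time: 26.6
position: [0.4441, 0.3098, 0.0845]
tool_rot: [0.689, 0.161, -0.688, 0.161]
ft_force: [0.0, -0.0, 0.5]
grip_width: 0.0873
```

```bash
python3 go.py .4455 .3096 .043 -1.11;python3 - <<'E'
from h import *
p=np.array(robot.get_obs()['position']);print(p)
for n,cr in(('scene',(420,120,580,260)),('top',(80,230,220,340))):
    c=robot.camera(n)
    overlay(c,[('box_long',(.445,.3096,.46),0)],f'pics/b2{n}.png',cr,4)
E
```

```text
t 26.6 pos [0.4441 0.3098 0.0845] yawY -1.111 w 0.0873 F [ 0.  -0.   0.5] q [0.4  0.66 1.77 0.   0.7  1.51]
shift [41.5  0.8 -1.2] rows 1.0
turn -0.1
[0.4440923  0.30977786 0.0845305 ]
```

View pics/b2scene.png

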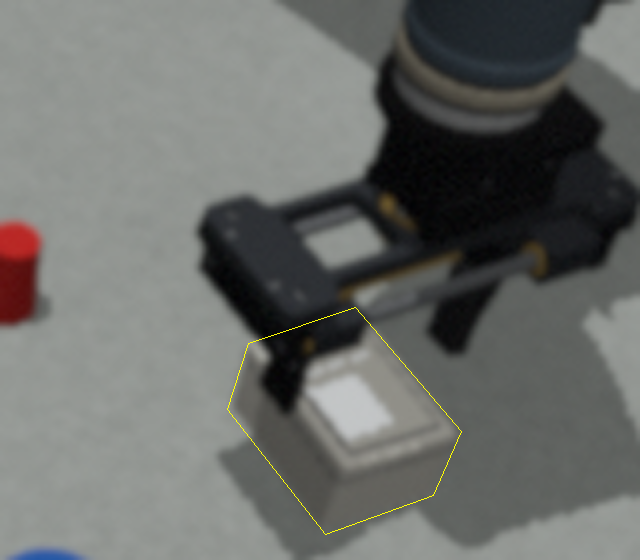

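View pics/b2top.png

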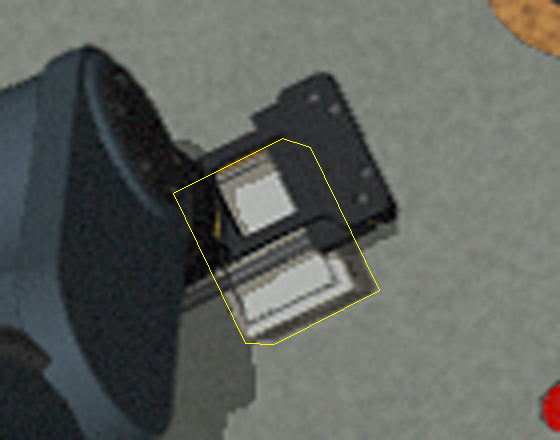

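I'll shift 2 mm towards the left finger and descend gently, watching the force.

Call:
{"op": "move_arm", "data": {"commands": [[-1, 0, 2, -1, 0], [-1, 4, 2, -1, 0], [-1, 8, 2, -1, 0], [-1, 12, 2, -1, 0], [-1, 14, 2, -1, 0], [-1, 14, 2, -1, 0]]}}

```text
time: 27.2
position: [0.4448, 0.3086, 0.0688]
tool_rot: [-0.688, -0.161, 0.689, -0.162]
ft_force: [-0.2, -0.1, 0.8]
grip_width: 0.0871
```

```bash
python3 go.py .4455 .3096 .043 -1.11;python3 - <<'E'
from h import *
c=robot.camera('scene')
overlay(c,[],'pics/b3.png',(470,170,570,260),7)
E
```

```text
t 27.2 pos [0.4448 0.3086 0.0688] yawY -1.11 w 0.0871 F [-0.2 -0.1  0.8] q [ 0.4   0.69  1.78 -0.    0.67  1.51]
shift [25.8 -0.5 -1.1] rows 0.6
turn 0.0
```

View pics/b3.png

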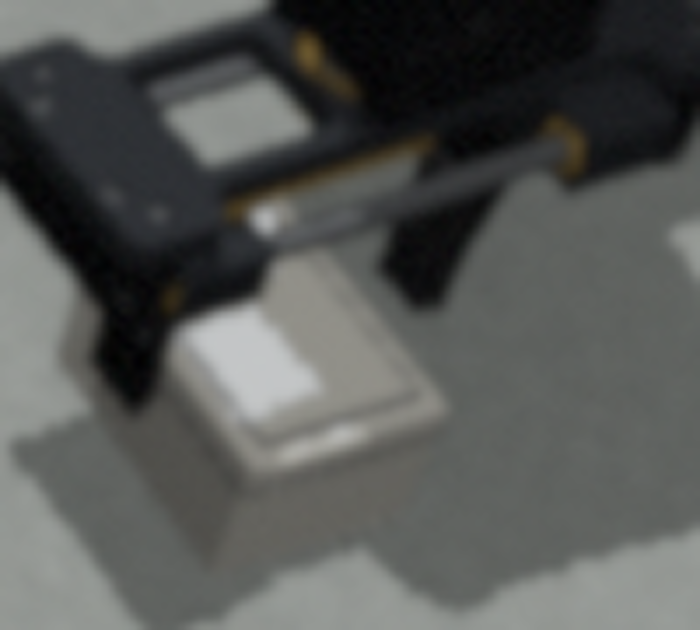

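Both fingers straddle the box with clearance (tips at (135,400) and (415,300)). Descend and grip.

Call:
{"op": "move_arm", "data": {"commands": [[-1, 8, 0, -1, 0], [-1, 16, 0, -1, 0], [-1, 24, 0, -1, 0], [-1, 24, 0, -1, 0], [1, 24, 0, -1, 0], [1, 24, 0, -1, 0], [1, 24, 0, -1, 0], [1, 24, 0, -1, 0]], "newtons": 25}}

```text
time: 27.92
position: [0.4464, 0.3094, 0.0458]
tool_rot: [0.689, 0.162, -0.688, 0.161]
ft_force: [0.4, 0.5, 0.2]
grip_width: 0.0677
```

Call:
{"op": "move_arm", "data": {"commands": [[1, 0, 0, 0, 0], [1, 0, 0, 0, 0], [1, 0, 0, 0, 0]]}}

```text
time: 28.17
position: [0.4465, 0.3093, 0.0459]
tool_rot: [0.689, 0.162, -0.688, 0.161]
ft_force: [1.5, -0.7, 0.5]
grip_width: 0.064
```

```bash
python3 go.py .6145 -.003 .2 -1.17
```

```text
t 28.17 pos [0.4465 0.3093 0.0459] yawY -1.11 w 0.064 F [ 1.5 -0.7  0.5] q [ 0.4   0.73  1.78 -0.    0.63  1.51]
shift [-154.1  354.5  -11.7] rows 9.3
turn 3.4
```

Call:
{"op": "move_arm", "data": {"commands": [[1, -10, 0, 0, 0], [1, -30, 0, 0, 0], [1, -60, 0, 0, 0], [1, -90, 0, 0, 0], [1, -120, 0, 0, 0], [1, -150, 0, 0, 0], [1, -154, 0, 0, 0], [1, -154, 0, 0, 0]]}}

```text
time: 28.83
position: [0.4472, 0.3098, 0.2022]
tool_rot: [0.69, 0.162, -0.686, 0.161]
ft_force: [1.4, -0.6, -2.6]
grip_width: 0.0639
```

Call:
{"op": "move_arm", "data": {"commands": [[1, 0, 20, 0, 1], [1, 0, 50, -1, 2], [1, 0, 85, -2, 3], [1, 0, 120, -4, 3.4], [1, 0, 155, -5, 3.4], [1, 0, 190, -6, 3.4], [1, 0, 225, -7, 3.4], [1, 0, 260, -8, 3.4]]}}

```text
time: 29.5
position: [0.5678, 0.0784, 0.1974]
tool_rot: [-0.691, -0.141, 0.695, -0.14]
ft_force: [0.7, -0.2, -2.4]
grip_width: 0.064
```

```bash
python3 go.py .6145 -.003 .2 -1.17
```

```text
t 29.5 pos [0.5678 0.0784 0.1974] yawY -1.17 w 0.064 F [ 0.7 -0.2 -2.4] q [-0.06  0.52  1.61  0.    1.01  1.11]
shift [ -2.9  93.2 -11.2] rows 2.3
turn 0.0
```

Call:
{"op": "move_arm", "data": {"commands": [[1, 0, 30, -4, 0], [1, 0, 60, -7, 0], [1, 0, 80, -10, 0], [1, 0, 92, -11, 0], [1, 0, 92, -11, 0], [1, 0, 92, -11, 0], [1, 0, 92, -11, 0], [1, 0, 92, -11, 0]]}}

```text
time: 30.17
position: [0.6137, 0.0013, 0.1991]
tool_rot: [-0.692, -0.142, 0.693, -0.141]
ft_force: [0.0, -0.0, -1.7]
grip_width: 0.0644
```

```bash
python3 go.py .6145 -.003 .08 -1.17
```

```text
t 30.17 pos [0.6137 0.0013 0.1991] yawY -1.168 w 0.0644 F [ 0.  -0.  -1.7] q [-0.18  0.57  1.51  0.    1.07  0.99]
shift [119.1   4.4   0.8] rows 2.9
turn 0.1
```

Call:
{"op": "move_arm", "data": {"commands": [[1, 0, 4, 0, 0], [1, 35, 4, 0, 0], [1, 70, 4, 0, 0], [1, 100, 4, 0, 0], [1, 119, 4, 0, 0], [1, 119, 4, 0, 0], [1, 119, 4, 0, 0], [1, 119, 4, 0, 0]]}}

```text
time: 30.83
position: [0.6178, -0.0039, 0.0819]
tool_rot: [0.694, 0.141, -0.692, 0.142]
ft_force: [-0.4, -0.7, -1.6]
grip_width: 0.064
```

```bash
python3 go.py .6145 -.003 .0498 -1.17;python3 - <<'E'
from h import *
p=np.array(robot.get_obs()['position'])
c=robot.camera('scene')
overlay(c,[('box_long',(.613,-.003,.40),p[2]-.0458),('tray',(.613,-.0023,.4),0)],'pics/b4.png',(270,180,420,350),3.5)
E
```

```text
t 30.83 pos [ 0.6178 -0.0039  0.0819] yawY -1.169 w 0.064 F [-0.4 -0.7 -1.6] q [-0.19  0.73  1.57  0.    0.83  0.98]
shift [32.1 -2.2  2.7] rows 0.8
turn 0.1
```

View pics/b4.png

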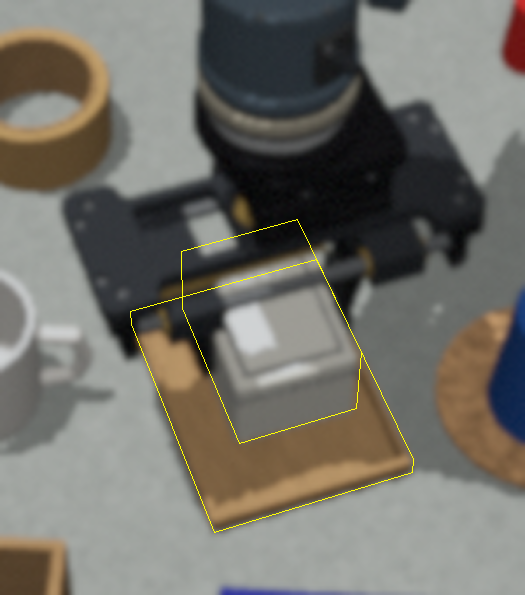

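Box hangs level over the tray, clear of the mug handle (60,350). Lower it.

Call:
{"op": "move_arm", "data": {"commands": [[1, 10, -2, 0, 0], [1, 20, -2, 0, 0], [1, 27, -2, 0, 0], [1, 27, -2, 0, 0], [1, 29, -2, 0, 0], [1, 31, -2, 0, 0], [1, 32, -2, 0, 0], [1, 32, -2, 0, 0]]}}

```text
time: 31.55
position: [0.6159, -0.0023, 0.0499]
tool_rot: [0.693, 0.141, -0.693, 0.141]
ft_force: [-1.6, -0.6, 4.8]
grip_width: 0.0638
```

```bash
python3 go.py .6145 -.003 .0498 -1.17;python3 - <<'E'
from h import *
c=robot.camera('scene')
overlay(c,[('box_long',(.613,-.003,.40),.004),('tray',(.613,-.0023,.4),0)],'pics/b5.png',(270,180,420,350),3.5)
E
```

```text
t 31.55 pos [ 0.6159 -0.0023  0.0499] yawY -1.169 w 0.0638 F [-1.6 -0.6  4.8] q [-0.19  0.78  1.59 -0.    0.77  0.98]
shift [0.1 0.  1.6] rows 0.0
turn 0.0
```

View pics/b5.png

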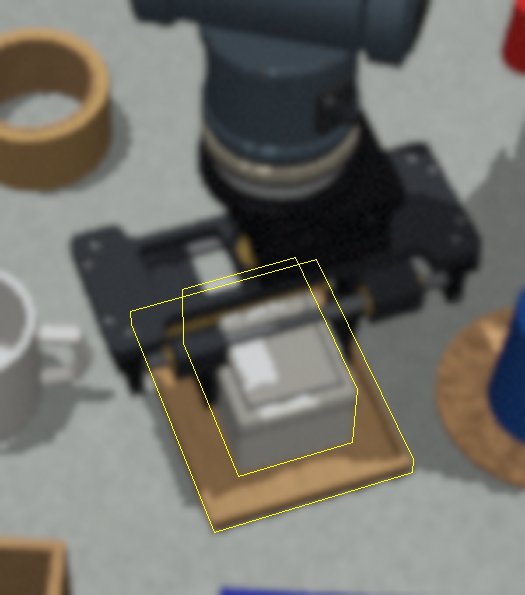

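Seated (Fz 4.8 N). Release and rise.

Call:
{"op": "move_arm", "data": {"commands": [[0.3, 0, 0, 0, 0], [-0.3, 0, 0, 0, 0], [-1, 0, 0, 0, 0], [-1, 0, 0, 0, 0], [-1, 0, 0, 0, 0], [-1, 0, 0, 0, 0], [-1, 0, 0, 0, 0], [-1, 0, 0, 0, 0]]}}

```text
time: 32.27
position: [0.6158, -0.0023, 0.0484]
tool_rot: [-0.693, -0.141, 0.693, -0.141]
ft_force: [-0.1, -0.9, -0.4]
grip_width: 0.0859
```

Call:
{"op": "move_arm", "data": {"commands": [[-1, -20, 0, 0, 0], [-1, -60, 0, 0, 0], [-1, -100, 0, 0, 0], [-1, -140, 0, 0, 0], [-1, -150, 0, 0, 0], [-1, -150, 0, 0, 0]]}}

```text
time: 32.77
position: [0.6185, -0.0027, 0.203]
tool_rot: [0.696, 0.14, -0.69, 0.142]
ft_force: [0.5, 0.4, 0.4]
grip_width: 0.087
```

```bash
python3 go.py .622 .307 .2 -1.17
```

```text
t 32.77 pos [ 0.6185 -0.0027  0.203 ] yawY -1.169 w 0.087 F [0.5 0.4 0.4] q [-0.18  0.57  1.5   0.    1.06  0.98]
shift [   2.5 -283.7 -124.3] rows 7.4
turn 0.0
```

Call:
{"op": "move_arm", "data": {"commands": [[-1, 0, -284, -124, 0], [-1, 0, -284, -124, 0], [-1, 0, -284, -124, 0], [-1, 0, -284, -124, 0], [-1, 0, -284, -124, 0], [-1, 0, -284, -124, 0], [-1, 0, -284, -124, 0], [-1, 0, -284, -124, 0]]}}

```text
time: 33.43
position: [0.6169, 0.3127, 0.1957]
tool_rot: [-0.691, -0.143, 0.694, -0.142]
ft_force: [-0.1, -0.2, -0.2]
grip_width: 0.0868
```

Call:
{"op": "move_arm", "data": {"commands": [[-1, 20, 0, 0, 0], [-1, 50, 0, 0, 0], [-1, 70, 0, 0, 0], [-1, 80, 0, 0, 0], [-1, 80, 0, 0, 0], [-1, 80, 0, 0, 0]]}}

```text
time: 33.93
position: [0.6184, 0.3072, 0.1171]
tool_rot: [-0.692, -0.141, 0.694, -0.141]
ft_force: [0.3, -0.3, 0.5]
grip_width: 0.0869
```

```bash
python3 go.py .622 .307 .041 -1.17;python3 - <<'E'
from h import *
cs=[robot.camera('top'),robot.camera('scene')]
overlay(cs[1],[('box_short',(.6215,.307,.39),0)],'pics/c1.png',(450,200,590,340),4)
overlay(cs[0],[('box_long',(.6145,-.003,.40),.004),('tray',(.6145,-.003,.4),0)],'pics/c2.png',(240,160,350,270),5)
for c in cs:
    rs=[r for r in robot.regions_of(c,'box_long')]
    print([(r['p'],r['bbox']) for r in rs])
    u=proj(c,[[.6145,-.003,.05]])[0]
    for r in rs:
        if r['pixels'][int(u[1]),int(u[0])]: print(fit('box_long',[(c,r['pixels'].astype(float))],(.6145,-.003),z=.004,yaw=True))
E
```

```text
t 33.93 pos [0.6184 0.3072 0.1171] yawY -1.17 w 0.0869 F [ 0.3 -0.3  0.5] q [0.3  0.76 1.35 0.   1.03 1.47]
shift [76.1  1.6 -3.4] rows 1.8
turn 0.0
[(0.8, [273.2, 185.5, 314.2, 233.0])]
((np.float64(0.6140190467962237), np.float64(-0.0030681568125292082), np.float64(3.4811175140820305)), np.float64(0.08564892724918283))
[(0.63, [326.1, 255.4, 374.7, 312.7])]
((np.float64(0.6132443607602334), np.float64(-0.0009891011864242433), np.float64(0.32973514954779776)), np.float64(0.06314677372494093))
```

View pics/c1.png

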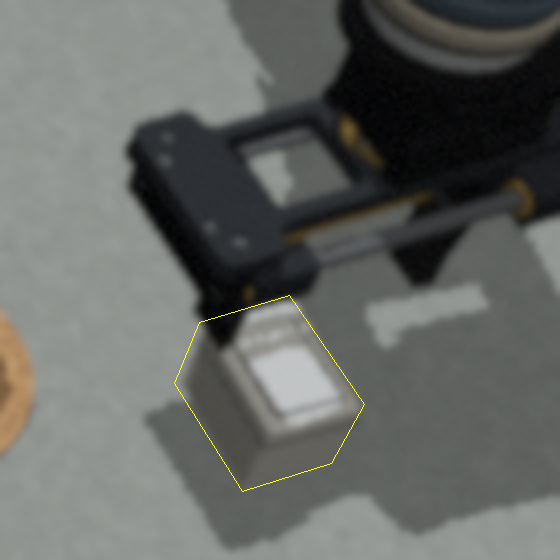

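View pics/c2.png

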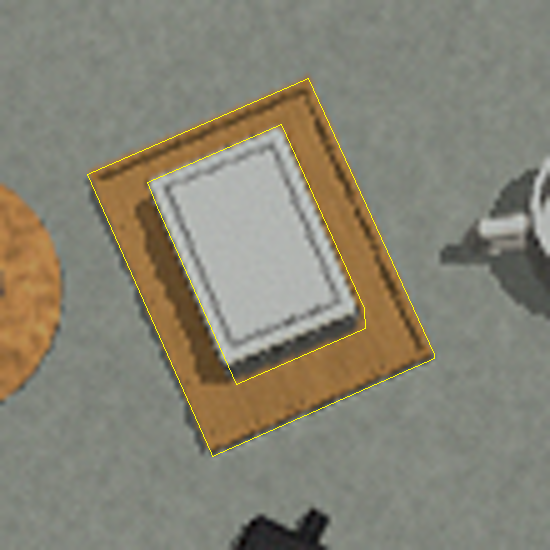

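Long box lies centred and lengthwise in the tray (crop 2). The short box at crop 1 (270,390) matches its outline. Descend with a small correction.

Call:
{"op": "move_arm", "data": {"commands": [[-1, 0, 2, -3, 0], [-1, 15, 2, -3, 0], [-1, 30, 2, -3, 0], [-1, 48, 2, -3, 0], [-1, 50, 2, -3, 0], [-1, 50, 2, -3, 0], [-1, 50, 2, -3, 0]]}}

```text
time: 34.72
position: [0.6233, 0.3071, 0.0695]
tool_rot: [0.693, 0.141, -0.692, 0.141]
ft_force: [-0.9, -0.0, 0.6]
grip_width: 0.087
```

```bash
python3 go.py .622 .307 .041 -1.17;python3 - <<'E'
from h import *
c=robot.camera('scene')
overlay(c,[],'pics/c3.png',(470,220,570,330),6)
E
```

```text
t 34.72 pos [0.6233 0.3071 0.0695] yawY -1.169 w 0.087 F [-0.9 -0.   0.6] q [ 0.3   0.83  1.36 -0.    0.95  1.47]
shift [28.5 -0.5  1.3] rows 0.7
turn 0.0
```

View pics/c3.png

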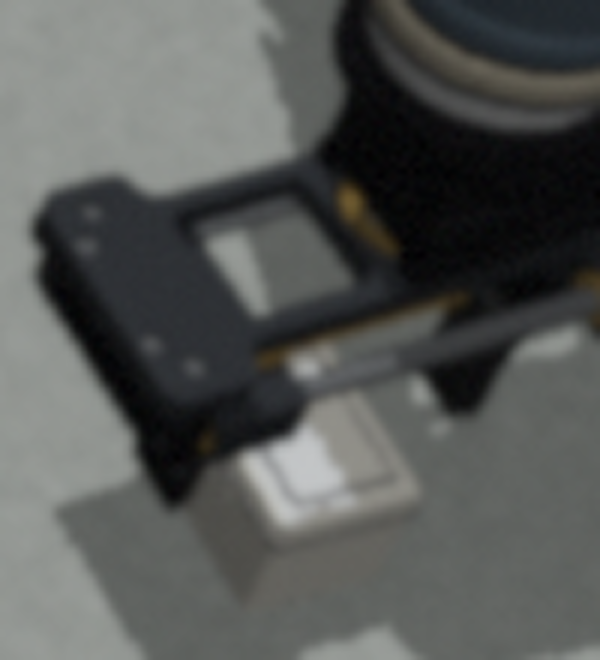

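Call:
{"op": "move_arm", "data": {"commands": [[-1, 9, 0, 1, 0], [-1, 18, 0, 1, 0], [-1, 28, 0, 1, 0], [-1, 28, 0, 1, 0], [1, 28, 0, 1, 0], [1, 28, 0, 1, 0], [1, 28, 0, 1, 0], [1, 28, 0, 1, 0]], "newtons": 20}}

```text
time: 35.43
position: [0.622, 0.3066, 0.041]
tool_rot: [0.693, 0.141, -0.693, 0.141]
ft_force: [1.0, -0.1, -0.8]
grip_width: 0.068
```

Call:
{"op": "move_arm", "data": {"commands": [[1, 0, 0, 0, 0], [1, 0, 0, 0, 0], [1, 0, 0, 0, 0], [1, 0, 0, 0, 0], [1, 0, 0, 0, 0]]}}

```text
time: 35.85
position: [0.6218, 0.3065, 0.0408]
tool_rot: [0.693, 0.141, -0.693, 0.141]
ft_force: [0.1, 0.2, 0.8]
grip_width: 0.0462
```

```bash
python3 go.py .614 -.002 .24 -1.18
```

```text
t 35.85 pos [0.6218 0.3065 0.0408] yawY -1.169 w 0.0462 F [0.1 0.2 0.8] q [ 0.3   0.87  1.37 -0.    0.9   1.47]
shift [-199.2  280.9  127.7] rows 8.8
turn 0.6
```

Call:
{"op": "move_arm", "data": {"commands": [[1, 0, 0, 0, 0], [1, -15, 0, 0, 0], [1, -45, 0, 0, 0], [1, -75, 0, 0, 0], [1, -110, 0, 0, 0], [1, -145, 0, 0, 0], [1, -175, 0, 0, 0], [1, -180, 0, 0, 0]]}}

```text
time: 36.52
position: [0.6247, 0.3078, 0.2287]
tool_rot: [0.698, 0.142, -0.688, 0.14]
ft_force: [-0.0, 0.7, -0.5]
grip_width: 0.0459
```

Call:
{"op": "move_arm", "data": {"commands": [[1, 0, 20, 9, 0], [1, 0, 50, 23, 0], [1, 0, 82, 37, 0], [1, 0, 114, 52, 0], [1, 0, 146, 66, 0], [1, 0, 178, 81, 0], [1, 0, 205, 93, 0], [1, 0, 225, 102, 0]]}}

```text
time: 37.18
position: [0.6147, 0.0569, 0.2203]
tool_rot: [-0.692, -0.14, 0.694, -0.14]
ft_force: [0.5, 1.2, -1.7]
grip_width: 0.0462
```

```bash
python3 go.py .614 -.002 .22 -1.18
```

```text
t 37.18 pos [0.6147 0.0569 0.2203] yawY -1.171 w 0.0462 F [ 0.5  1.2 -1.7] q [-0.09  0.55  1.48 -0.    1.12  1.08]
shift [ 0.3 54.  23.6] rows 1.4
turn 0.5
```

Call:
{"op": "move_arm", "data": {"commands": [[1, 0, 25, 11, 0], [1, 0, 45, 20, 0], [1, 0, 54, 23, 0], [1, 0, 54, 23, 0], [1, 30, 54, 23, 0], [1, 60, 54, 23, 0], [1, 90, 54, 23, 0], [1, 95, 54, 23, 0]]}}

```text
time: 37.85
position: [0.6117, 0.0031, 0.1207]
tool_rot: [-0.689, -0.143, 0.696, -0.14]
ft_force: [-1.4, -0.1, -1.6]
grip_width: 0.0459
```

Call:
{"op": "move_arm", "data": {"commands": [[1, 0, 0, 0, 0], [1, 0, 0, 0, 0], [1, 0, 0, 0, 0]]}}

```text
time: 38.1
position: [0.6171, 0.0013, 0.1274]
tool_rot: [0.694, 0.141, -0.692, 0.142]
ft_force: [0.3, 0.7, -0.6]
grip_width: 0.0459
```

```bash
python3 go.py .614 -.002 .0948 -1.18;python3 - <<'E'
from h import *
p=robot.get_obs()['position']
c=robot.camera('scene')
overlay(c,[('box_short',(.613,-.002,.38),p[2]-.0408),('box_long',(.613,-.002,.38),.004)],'pics/c4.png',(290,180,400,320),5)
E
```

```text
t 38.1 pos [0.6171 0.0013 0.1274] yawY -1.169 w 0.0459 F [ 0.3  0.7 -0.6] q [-0.18  0.67  1.56  0.    0.92  0.99]
shift [32.6  1.8  4.3] rows 0.8
turn 0.7
```

View pics/c4.png

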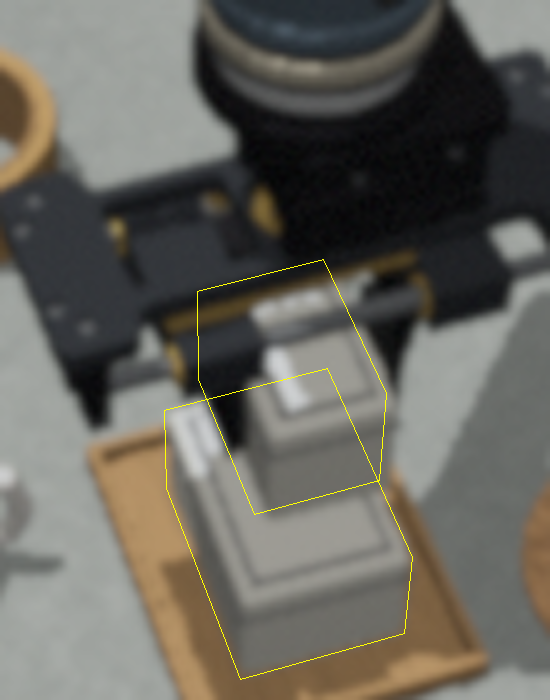

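Short box hangs level, about 2–3 mm right of its target outline. Correct and lower.

Call:
{"op": "move_arm", "data": {"commands": [[1, 0, 3, 0, 0.6], [1, 8, 3, 0, 0.6], [1, 16, 3, 0, 0.6], [1, 24, 3, 0, 0.6], [1, 28, 3, 0, 0.6], [1, 28, 3, 0, 0.6], [1, 28, 3, 0, 0.6]]}}

```text
time: 38.73
position: [0.6163, -0.0018, 0.0968]
tool_rot: [-0.693, -0.138, 0.694, -0.137]
ft_force: [-0.2, -0.0, -1.6]
grip_width: 0.0462
```

```bash
python3 go.py .614 -.002 .0948 -1.18
```

```text
t 38.73 pos [ 0.6163 -0.0018  0.0968] yawY -1.18 w 0.0462 F [-0.2 -0.  -1.6] q [-0.18  0.71  1.57  0.    0.86  1.  ]
shift [ 2.  -0.7  2.2] rows 0.1
turn 0.0
```

Call:
{"op": "move_arm", "data": {"commands": [[1, 1, 0, 0, 0], [1, 2, 0, 0, 0], [1, 2, 0, 0, 0], [1, 2, 0, 0, 0]]}}

```text
time: 39.07
position: [0.6168, -0.0019, 0.0957]
tool_rot: [0.694, 0.137, -0.694, 0.137]
ft_force: [0.9, 0.0, -0.6]
grip_width: 0.0461
```

```bash
python3 go.py .614 -.002 .0948 -1.18;python3 - <<'E'
from h import *
c=robot.camera('scene')
overlay(c,[('box_short',(.613,-.002,.38),.054),('box_long',(.613,-.002,.38),.004)],'pics/c5.png',(290,180,400,320),5)
E
```

```text
t 39.07 pos [ 0.6168 -0.0019  0.0957] yawY -1.18 w 0.0461 F [ 0.9  0.  -0.6] q [-0.18  0.71  1.57  0.    0.86  1.  ]
shift [ 0.9 -1.   2.7] rows 0.1
turn 0.0
```

View pics/c5.png

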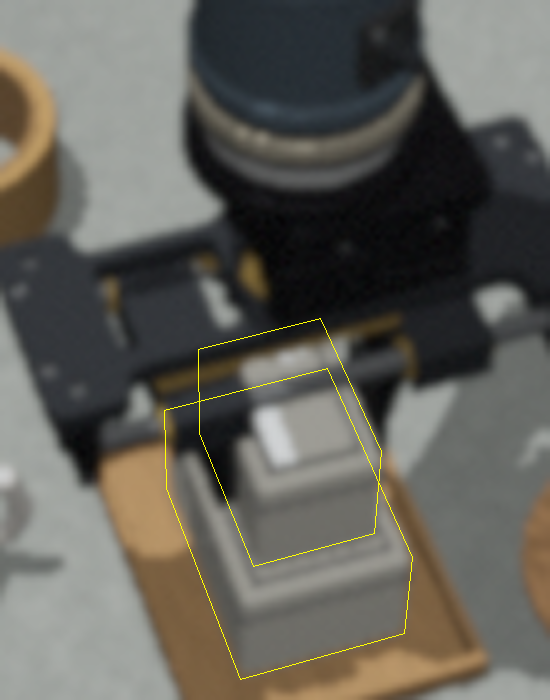

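Call:
{"op": "move_arm", "data": {"commands": [[1, 1, 0, 0, 0], [1, 1, 0, 0, 0], [1, 1, 0, 0, 0]]}}

```text
time: 39.37
position: [0.617, -0.0019, 0.0948]
tool_rot: [0.694, 0.137, -0.693, 0.137]
ft_force: [0.4, -0.3, 0.1]
grip_width: 0.046
```

Call:
{"op": "move_arm", "data": {"commands": [[0.3, 0, 0, 0, 0], [0, 0, 0, 0, 0], [-0.3, 0, 0, 0, 0], [-1, 0, 0, 0, 0], [-1, 0, 0, 0, 0], [-1, 0, 0, 0, 0], [-1, 0, 0, 0, 0], [-1, 0, 0, 0, 0]]}}

```text
time: 40.03
position: [0.6167, -0.0019, 0.0945]
tool_rot: [-0.694, -0.137, 0.694, -0.137]
ft_force: [-0.6, 0.2, -0.3]
grip_width: 0.0783
```

Call:
{"op": "move_arm", "data": {"commands": [[-1, 0, 0, 0, 0], [-1, -30, 0, 0, 0], [-1, -60, 0, 0, 0], [-1, -100, 0, 0, 0], [-1, -120, 0, 0, 0], [-1, -120, 0, 0, 0]]}}

```text
time: 40.53
position: [0.6202, -0.0024, 0.2205]
tool_rot: [0.698, 0.136, -0.69, 0.139]
ft_force: [0.3, -0.4, 0.4]
grip_width: 0.0872
```

Call:
{"op": "move_arm", "data": {"commands": [[-1, 0, 41, 17, 0], [-1, 0, 82, 34, 0], [-1, 0, 123, 51, 0], [-1, 0, 164, 68, 0], [-1, 0, 205, 85, 0], [-1, 0, 246, 102, 0], [-1, 0, 246, 102, 0], [-1, 0, 246, 102, 0]]}}

```text
time: 41.2
position: [0.6154, -0.2732, 0.2132]
tool_rot: [-0.694, -0.135, 0.694, -0.136]
ft_force: [0.1, -0.4, -0.5]
grip_width: 0.087
```

```bash
python3 go.py .614 -.002 .0948 -1.18;python3 - <<'E'
from h import *
cs=[robot.camera('top'),robot.camera('scene')]
it=[('box_short',(.6135,-.002,.38),.054),('box_long',(.6135,-.002,.38),.004),('tumbler_large',(.606,.149,0),.004)]
overlay(cs[1],it,'pics/d1.png',(230,170,470,340),3)
overlay(cs[0],it,'pics/d2.png',(190,160,400,320),3)
for c,n,p,z in [(c,n,p,z) for c in cs for n,p,z in (('tumbler_large',(.606,.149),.004),)]:
    print(fit(n,[(c,blue_mask(c,p))],p,z=z))
E
```

```text
t 41.2 pos [ 0.6154 -0.2732  0.2132] yawY -1.185 w 0.087 F [ 0.1 -0.4 -0.5] q [-0.58  0.63  1.34 -0.    1.18  0.6 ]
shift [ 118.1 -252.  -100.7] rows 7.1
turn -0.3
((np.float64(0.6106275305747986), np.float64(0.14942514324188233), 0), np.float64(0.521812282660199))
((np.float64(0.6060130510330201), np.float64(0.14883773231506348), 0), np.float64(0.1865955928571269))
```

View pics/d1.png

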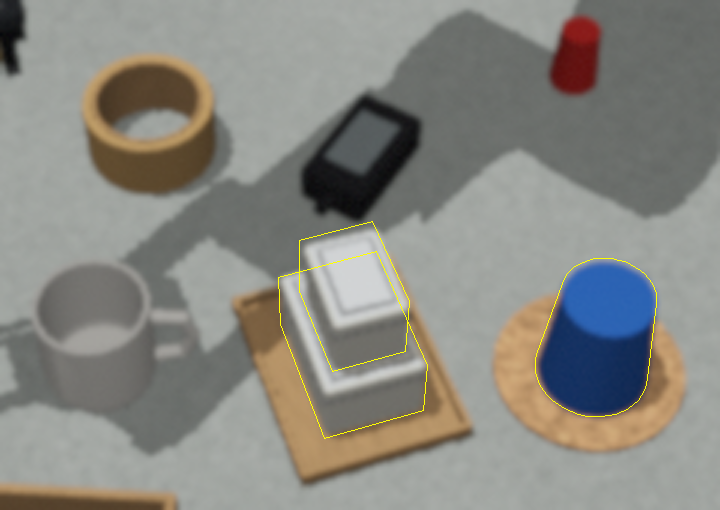

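View pics/d2.png

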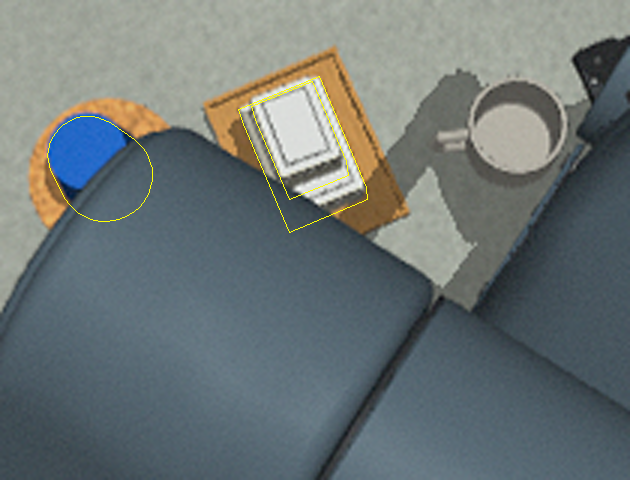

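Both views match the intended stack to within 2–3 mm: boxes at (355,320) and nest at (600,345) in the scene crop. The bystanders haven't moved. I'll settle and hand in.

Call:
{"op": "move_arm", "data": {"commands": [[-1, 0, 0, 0, 0], [-1, 0, 0, 0, 0], [-1, 0, 0, 0, 0], [-1, 0, 0, 0, 0]]}}

```text
time: 41.63
position: [0.6164, -0.2666, 0.2147]
tool_rot: [-0.693, -0.138, 0.694, -0.138]
ft_force: [-1.3, -0.1, 0.2]
grip_width: 0.0872
```

```bash
python3 -c "
from rig import robot
print(robot.hand_in())"
```

```text
the job is handed in; nothing more can be done
None
```

I nested the three blue tumblers mouth down on the mat, small, then medium, then large. The long box lies lengthwise in the tray with the short box on the middle of its lid. I handed in at about 42 s of the 136 s allowed; no verdict was reported.

- **Nest:** in the last scene view the large tumbler fits at (0.606, 0.149), about 1 mm from the mat centre, upright on the mat. Before it was covered, the medium also fitted within 2–3 mm of the mat centre.
- **Boxes:** the long box fitted within about 2 mm of the tray centre and within about 4° of its direction. In the last views the short box's outline overlay matched to about 2–3 mm, judged by eye.
- **Bystanders:** the tape roll, mug and adapter looked undisturbed in the last scene view, and the red tumbler was untouched. The green one was outside the last view. I did not measure their shifts.
- **Disagreements:**
  - The scene camera put the medium tumbler about 5 mm nearer the robot than the top camera did, a bias I allowed for.
  - The last top-camera fit of the large tumbler (0.611, 0.149) was poor because the arm hid part of it.

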